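Load the water bath

ROBOT

A 6-joint arm with a two-finger parallel gripper is mounted at the origin on a cart in front of the work surface, level with it; the furniture and walls round the work are solid. World frame = base frame: x ahead of the robot, y to its left, z up, the work surface at z = 0. Lengths are in mm, angles in rad, forces in N, time in s.
With the tool pointing down it reaches from about 400 to 925 mm from the base axis. Payload 12.5 kg.
Tool frame: the origin (TCP) lies on the centre line of the jaws, within the pads' length; the fingertips stand 19 mm ahead of it and the grasp point (between the pads) is the TCP; z points along the fingers, y is the line along which they close (so a half turn about z gives the same grasp; the last joint's range is limited). The gripper opens to 95 mm and grips with 3 to 60 N. Pads are 20 mm wide; open, the fingers measure 119 mm over their backs; the gripper's body (75 mm by 180 mm) begins 59 mm behind the grasp point.
Start: joints at [-1.42, 0.491, 1.559, -0, 1.092, -0.106], TCP at [158.764, -604.515, 233.661] pointing down, gripper open.
Joint ranges: [-3.1, 3.1], [-0.84, 2.19], [0.05, 2.79], [-1.13, 4.28], [0.06, 2.93], [-2.69, 2.69]. Speed limits (rad/s): [2.22, 2.22, 2.79, 3.14, 3.14, 3.14].

INTERFACE

Orientations are given as [roll, pitch, yaw] about the fixed x, y, z axes, in that order (R = Rz(yaw) Ry(pitch) Rx(roll)).
In Python, from cell import state, read_camera, job_done gives the robot as it stands.
- The arm moves only by the tool arm_command, never from a script. Its argument "deltas" is a list of rows, each an object of numbers: "dx", "dy", "dz": the shift along the world's x, y, z in m; "yaw": the turn about the world's z in degrees. In form: [{"dx": .., "dy": .., "dz": .., "yaw": ..}, ...]. A call has 1 to 20 rows; each row shifts and turns the commanded pose from where the row before left it; what a row does not reach is not made up. A row lasts 1/10 s, in which the tool goes at most 50 mm and 8.59 degrees, less where a joint would pass 70% of its speed; a pose out of reach is approached as far as the arm can. A call with a gripper value outside its range is refused whole. "gripper" is the finger opening in m, from 0 to 0.0951, set as the call begins (left out, the last holds). The fingers move at their own pace and stop on an object; the grip force is fixed at half the most. Time passes only in rows, so rows that do not move let the fingers close. It gives the time, the measured TCP pose, the force, the opening and the grip force at its end, in the units of the state.
- state(): the state, without advancing time (a new reading comes with each control period).
- read_camera(name): name is "scene" or "top" or "wrist"; returns a dict with "color" (420x560x3 uint8, red, green, blue), "range_z" (420x560 float32, mm along the optical axis (not along the pixel's ray), 0 where there is no reading), "fx", "fy", "cx", "cy" (pixels), "k1" (the pictures are not rectified: a ray, as slopes to the right and down, at radius r is drawn at 1 + k1 r^2 times it, then the intrinsics apply), "extrinsics" (4x4, takes a point from camera to world coordinates). Camera axes: x right, y up, looking along -z (the intrinsics and any distortion apply to the point x, -y, -z); pixel columns grow to the right and rows downward; lengths in mm; the calibration is good to about 2 mm. A picture is of the moment at which its call begins.
- job_done(): hands the job in; it is judged then, once.
The state is a dict: "t": time; "joints": joint angles; "qvel": joint speeds; "tau": joint torques, N m; "eef_pos": TCP position; "tcp_rot": TCP orientation; "ft_force": force on the tool from outside, world axes, zero at the start; "moment": the same for the moment, N m; "opening": opening from 0.0 (shut) to 1.0 (fully open); "grip_force": force on a finger pad.
Only numpy, scipy, OpenCV 4.12 (cv2) and the standard library are available. Lean on these libraries where they do the work, as an engineer would, in place of code of your own. Each camera call takes 0.05 s, during which the arm holds its last target. There are 200 camera calls.

TASK

Get the steel bath ready for a run: first hook the two empty racks by their bent lips over its rim so that they hang inside it, one on the wall nearest the robot and one on the far wall opposite (the start-key console is on the right). Then stand every sample jar upright in the racks, one to a cell, and finally press the start key on the console fully down for a moment and let it go. Leave the other things on the table where they are.

Things in the scene. Friction and masses are not known exactly. Their poses are not given: they have to be found in the camera images.
- bath: Open rectangular steel bath, fixed, at a different place and angle each time. Origin: centre of its underside, on the table; x away from the robot, y to its left at yaw 0. Outside 170 mm (x) by 140 mm (y), rim at z = 100 mm, walls and floor 5 mm thick. On its right a white console, 100 x 45 mm, 85 mm high, centred at y = -110.5 mm, carries the start key.
- bath_rim_far (a point): Middle of the rim of the bath's far wall, on top of the wall at mid-thickness (x = +82.5 mm, y = 0, z = 100 mm in the bath's frame; axes as the bath's). The wall is 5 mm thick, 130 mm long inside, and runs along the bath's y.
- bath_rim_near (a point): Middle of the rim of the bath's near wall, on top of the wall at mid-thickness (x = -82.5 mm, y = 0, z = 100 mm in the bath's frame; axes as the bath's). The wall is 5 mm thick, 130 mm long inside, and runs along the bath's y.
- start_key_top (a point): Centre of the top face of the round grey start key (28 mm across) on top of the bath's console; it is pressed straight down.
- start_key (a joint): Travel of the start key in m: 0 released, 0.006 fully down; a spring returns it, fully down takes about 5 N; it counts as pressed beyond 0.004 held for 0.2 s.
- rack_1_grip (a point): Hook-on aluminium rack (both identical): 108 mm long, 53 deep, 50 high without its grip, 0.22 kg, standing on its underside. Axes: z up, y along it, x towards the side with the bent lip. Point: on the upright black grip tab in its middle, 75 mm above the underside, 15 below the tab's top; tab 10 mm thick along y, 34 wide along x, free above 50 mm. Hung: 128 mm over the table.
- rack_1_slot (a point): Top of this rack's lip slot, where the rim comes to sit when hung: in the grip point's frame x = +24.5, z = -28 mm (47 mm above the underside); axes as there. Slot 8 mm wide in x, between the back plate (4 mm, reaches down to the underside) and the lip's leg (11 mm down, then flaring out 7 mm over 11 mm as a lead-in). Lip 96 mm long. Hung, it may lean a few degrees.
- rack_1_cell_a (a point): Centre of the floor of one of this rack's two open square cells, 46 mm wide inside; x = -6.5, y = -28, z = -72 mm from the grip point, axes as there. Front and end walls 42 mm high, back plate and lip 50 mm above the underside (3 mm below this floor).
- rack_1_cell_b (a point): Centre of the floor of one of this rack's two open square cells, 46 mm wide inside; x = -6.5, y = +28, z = -72 mm from the grip point, axes as there. Front and end walls 42 mm high, back plate and lip 50 mm above the underside (3 mm below this floor).
- rack_2_grip (a point): Hook-on aluminium rack (both identical): 108 mm long, 53 deep, 50 high without its grip, 0.22 kg, standing on its underside. Axes: z up, y along it, x towards the side with the bent lip. Point: on the upright black grip tab in its middle, 75 mm above the underside, 15 below the tab's top; tab 10 mm thick along y, 34 wide along x, free above 50 mm. Hung: 128 mm over the table.
- rack_2_slot (a point): Top of this rack's lip slot, where the rim comes to sit when hung: in the grip point's frame x = +24.5, z = -28 mm (47 mm above the underside); axes as there. Slot 8 mm wide in x, between the back plate (4 mm, reaches down to the underside) and the lip's leg (11 mm down, then flaring out 7 mm over 11 mm as a lead-in). Lip 96 mm long. Hung, it may lean a few degrees.
- rack_2_cell_a (a point): Centre of the floor of one of this rack's two open square cells, 46 mm wide inside; x = -6.5, y = -28, z = -72 mm from the grip point, axes as there. Front and end walls 42 mm high, back plate and lip 50 mm above the underside (3 mm below this floor).
- rack_2_cell_b (a point): Centre of the floor of one of this rack's two open square cells, 46 mm wide inside; x = -6.5, y = +28, z = -72 mm from the grip point, axes as there. Front and end walls 42 mm high, back plate and lip 50 mm above the underside (3 mm below this floor).
- jar_1_mid (a point): Straight-sided white sample jar with ribbed grey screw lid, standing upright, 90 mm high, 0.08 kg; body 38 mm across, lid 40 mm across and 22 mm high (the top 22 mm). The point is on its axis, half-way up (45 mm above its base); z is its axis, upwards. May be absent.
- jar_2_mid (a point): Straight-sided white sample jar with ribbed grey screw lid, standing upright, 90 mm high, 0.08 kg; body 38 mm across, lid 40 mm across and 22 mm high (the top 22 mm). The point is on its axis, half-way up (45 mm above its base); z is its axis, upwards. May be absent.
- jar_3_mid (a point): Straight-sided white sample jar with ribbed grey screw lid, standing upright, 90 mm high, 0.08 kg; body 38 mm across, lid 40 mm across and 22 mm high (the top 22 mm). The point is on its axis, half-way up (45 mm above its base); z is its axis, upwards. May be absent.
- jar_4_mid (a point): Straight-sided white sample jar with ribbed grey screw lid, standing upright, 90 mm high, 0.08 kg; body 38 mm across, lid 40 mm across and 22 mm high (the top 22 mm). The point is on its axis, half-way up (45 mm above its base); z is its axis, upwards. May be absent.
- tape_roll: Bystander, loose: roll of tape, 62 mm across, 18 mm high. Origin: centre of its underside. Not part of the job.
- spare_cap: Bystander, loose: red ring-shaped screw cap, 26 mm across, 14 mm high. Origin: centre of its underside. Not part of the job.
- weighing_boat: Bystander, loose: white square weighing boat, 49 mm, 13 mm high. Origin: centre of its underside. Not part of the job.
- balance_corner (a point): Front right top corner of the tall glass balance cabinet, fixed furniture that must not be struck: it fills the space from here away from the robot (0.35 m) and to the left (0.21 m), from the table up to this height. The titrator on the right, 0.2 m high, likewise fills what lies beyond about y = -0.37 (a low stirrer from -0.32); between the two the jars stand.
Not all that is in view belongs to the job. Leave any green look-alike of the part that bears jar_2_mid alone.

How it is judged (in metres and radians):
On the way, in this order (a step that is already met when the one before it is completed fails the run):
1. both racks hang by their lips inside the bath, one on the near and one on the far wall (z of rack_1_grip in the frame of bath between 0.12 and 0.136 m and y of rack_1_grip in the frame of bath between -0.03 and 0.03 m and angle between each of rack_1_grip, rack_2_grip's own z axis and vertical below 0.2 rad and angle between the x axis of each of rack_1_grip, rack_2_grip and the x axis of bath, either way round below 0.2 rad and z of rack_2_grip in the frame of bath between 0.12 and 0.136 m and y of rack_2_grip in the frame of bath between -0.03 and 0.03 m and ((x of rack_1_grip in the frame of bath between 0.038 and 0.069 m and x of rack_2_grip in the frame of bath between -0.069 and -0.038 m) or (x of rack_1_grip in the frame of bath between -0.069 and -0.038 m and x of rack_2_grip in the frame of bath between 0.038 and 0.069 m))), for 0.3 s.
2. every jar stands upright in a rack cell, the racks still hanging (all of step 1 and ((horizontal distance between jar_1_mid and rack_1_cell_a below 0.016 m and z of jar_1_mid in the frame of rack_1_cell_a between 0.037 and 0.053 m) or (horizontal distance between jar_1_mid and rack_1_cell_b below 0.016 m and z of jar_1_mid in the frame of rack_1_cell_b between 0.037 and 0.053 m) or (horizontal distance between jar_1_mid and rack_2_cell_a below 0.016 m and z of jar_1_mid in the frame of rack_2_cell_a between 0.037 and 0.053 m) or (horizontal distance between jar_1_mid and rack_2_cell_b below 0.016 m and z of jar_1_mid in the frame of rack_2_cell_b between 0.037 and 0.053 m)) and angle between each of jar_1_mid, jar_2_mid, jar_3_mid, jar_4_mid's own z axis and vertical below 0.4 rad and ((horizontal distance between jar_2_mid and rack_1_cell_a below 0.016 m and z of jar_2_mid in the frame of rack_1_cell_a between 0.037 and 0.053 m) or (horizontal distance between jar_2_mid and rack_1_cell_b below 0.016 m and z of jar_2_mid in the frame of rack_1_cell_b between 0.037 and 0.053 m) or (horizontal distance between jar_2_mid and rack_2_cell_a below 0.016 m and z of jar_2_mid in the frame of rack_2_cell_a between 0.037 and 0.053 m) or (horizontal distance between jar_2_mid and rack_2_cell_b below 0.016 m and z of jar_2_mid in the frame of rack_2_cell_b between 0.037 and 0.053 m)) and ((horizontal distance between jar_3_mid and rack_1_cell_a below 0.016 m and z of jar_3_mid in the frame of rack_1_cell_a between 0.037 and 0.053 m) or (horizontal distance between jar_3_mid and rack_1_cell_b below 0.016 m and z of jar_3_mid in the frame of rack_1_cell_b between 0.037 and 0.053 m) or (horizontal distance between jar_3_mid and rack_2_cell_a below 0.016 m and z of jar_3_mid in the frame of rack_2_cell_a between 0.037 and 0.053 m) or (horizontal distance between jar_3_mid and rack_2_cell_b below 0.016 m and z of jar_3_mid in the frame of rack_2_cell_b between 0.037 and 0.053 m)) and ((horizontal distance between jar_4_mid and rack_1_cell_a below 0.016 m and z of jar_4_mid in the frame of rack_1_cell_a between 0.037 and 0.053 m) or (horizontal distance between jar_4_mid and rack_1_cell_b below 0.016 m and z of jar_4_mid in the frame of rack_1_cell_b between 0.037 and 0.053 m) or (horizontal distance between jar_4_mid and rack_2_cell_a below 0.016 m and z of jar_4_mid in the frame of rack_2_cell_a between 0.037 and 0.053 m) or (horizontal distance between jar_4_mid and rack_2_cell_b below 0.016 m and z of jar_4_mid in the frame of rack_2_cell_b between 0.037 and 0.053 m))), for 0.3 s.
3. the start key is pressed down with everything in place (all of step 2 and value of joint start_key above 0.004 m), for 0.2 s.
At the end, for the whole second after the job is handed in: Racks hang on the near and far walls: grip point 120-136 mm above the table, within 30 mm of the wall's middle, parallel and upright to 0.2 rad. Each jar is in its own cell, within 16 mm of its centre, on its floor, upright to 0.4 rad. Start key back up (under 2 mm). Bystanders left alone (all of step 2 and value of joint start_key below 0.002 m); the robot touches nothing.
It fails at once if a bystander (tape roll, screw cap, weighing boat) is shifted by more than 50 mm (distance of any of tape_roll, spare_cap, weighing_boat from where it was at the start of the episode above 0.05 m).
Of jar_1, jar_2, jar_3, jar_4 only 3 to 4 are there at a start; the rules pass over those that are not, and their reading is None.
At some moment in a run one of rack_1, rack_2 may be knocked a few centimetres aside while the robot is not near it.
It also fails if it takes over 210 s, if anything falls off the work surface, if the arm or the gripper's body presses on something with over 40 N, if the wrist force passes 120 N, or if a joint passes its speed limit or range.

## Working session

There is one attempt and no reset: what is moved stays moved. The work goes in short steps, Python scripts to look and compute and a tool call to move; the robot and the scene stay as the last step left them, time stands still between calls to the robot, and variables do not carry over. Pictures are saved under pics/ and viewed, at most 14 in all, crops included, and the job is handed in when it is done.

Besides the shell and the picture viewer there is one more tool, called by a JSON object that holds its "api" and its "payload". arm_command: Moves the arm, as the interface text tells. Its arguments: {"type":"object","properties":{"deltas":{"type":"array"},"gripper":{"type":"number"}},"required":["deltas"]}

```bash
mkdir -p pics
cat > h.py <<'E'
import numpy as np, cv2
from cell import state, read_camera, job_done
def cam(n):
    c=read_camera(n); c['bgr']=cv2.cvtColor(c['color'],cv2.COLOR_RGB2BGR); return c
def K(c): return np.array([[c['fx'],0,c['cx']],[0,c['fy'],c['cy']],[0,0,1.]])
def rays(c,uv):
    # radial model 1+k1 r^2 (as OpenCV); returns camera-frame slopes
    p=cv2.undistortPoints(np.asarray(uv,float).reshape(-1,1,2),K(c),np.array([c['k1'],0,0,0,0.]))[:,0]
    return np.c_[p[:,0],-p[:,1],-np.ones(len(p))]
def plane(c,uv,z):
    E=c['extrinsics']; d=rays(c,uv)@E[:3,:3].T; o=E[:3,3]
    return o+d*((z-o[2])/d[:,2])[:,None]
def cloud(c):
    h,w=c['range_z'].shape; v,u=np.mgrid[:h,:w]
    d=rays(c,np.c_[u.ravel(),v.ravel()])*c['range_z'].reshape(-1,1)
    P=d@c['extrinsics'][:3,:3].T+c['extrinsics'][:3,3]
    P[c['range_z'].ravel()==0]=np.nan
    return P.reshape(h,w,3)
def proj(c,P):
    E=c['extrinsics']; q=(np.atleast_2d(P)-E[:3,3])@E[:3,:3]
    x=q[:,0]/-q[:,2]; y=-q[:,1]/-q[:,2]; s=1+c['k1']*(x*x+y*y)
    return np.c_[c['fx']*x*s+c['cx'],c['fy']*y*s+c['cy']]
E
python3 - <<'E'
from h import *
for n in ('scene','top'):
    c=cam(n); cv2.imwrite(f'pics/{n}0.png',c['bgr']); print(n,c['fx'],c['k1'],c['extrinsics'].round(3).tolist())
    np.savez(f'{n}0.npz',P=cloud(c))
print(state())
E
```

```text
scene 534.3834877160228 -0.09604341570803354 [[-0.684, 0.498, -0.534, -181.162], [-0.73, -0.466, 0.5, 580.036], [0.001, 0.732, 0.682, 1066.953], [0.0, 0.0, 0.0, 1.0]]
top 406.41480968709556 -0.04361962807127825 [[0.014, 0.988, -0.156, 354.12], [-1.0, 0.012, -0.012, -38.718], [-0.01, 0.156, 0.988, 1292.135], [0.0, 0.0, 0.0, 1.0]]
{'t': 0.1, 'joints': array([-1.41959950e+00,  4.91514785e-01,  1.55936878e+00, -2.56957972e-05,
        1.09171330e+00, -1.05570832e-01]), 'qvel': array([ 0.00055255, -0.00220154, -0.00170859, -0.00150357,  0.00214244,
        0.00047925]), 'tau': array([ 4.12113688e-03, -6.13621974e+01, -2.58606756e+01,  6.94515556e-02,
        4.70056501e-02, -3.79892845e-05]), 'eef_pos': array([ 158.72742597, -604.31217848,  233.1173381 ]), 'tcp_rot': array([-3.14059163e+00, -8.31550790e-05,  2.56779472e-01]), 'ft_force': array([ 0.1208634 , -0.39553818,  0.6807285 ]), 'moment': array([-0.00691989,  0.02043519, -0.01410821]), 'grip_force': 0.0, 'opening': 0.9969256529808724}
```

View pics/scene0.png

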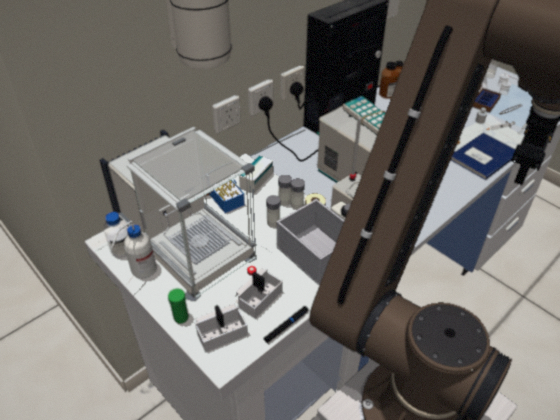

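View pics/top0.png

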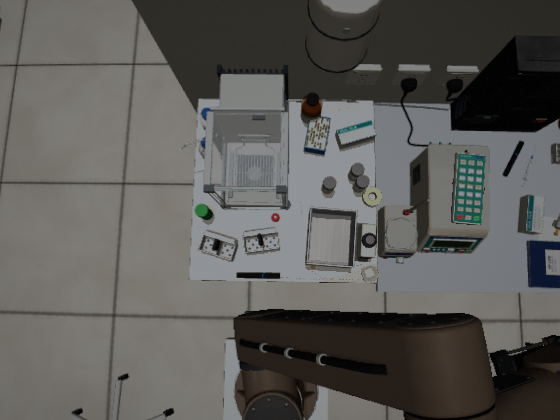

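Top view: racks at about (218,246) and (262,241), bath at (331,239) with key at (369,240), and tape at (372,196). The cap is at (275,217) and the boat at (369,272). Candidates for jars: grey lids at (329,185), (357,171), (362,184); the green look-alike is at (203,212) and a brown bottle at (312,103). I choose the three grey-lidded ones and check them in a close crop.

Run:
```python
from h import *
im=cv2.imread('pics/top0.png')
cv2.imwrite('pics/top0c.png',cv2.resize(im[150:290,190:390],None,fx=4,fy=4,interpolation=cv2.INTER_CUBIC))
c=cam('top');P=cloud(c)
for n,uv,z in [('rackA tab',(216,244),90),('rackB tab',(261,239),90),('bath',(331,239),0),('key',(369,240),90),('j1',(329,184),90),('j2',(357,170),90),('j3',(362,183),90),('balance',(288,206),0),('cap',(275,217),14),('green',(203,212),90)]:
    print(n,plane(c,[uv],z).round(0)[0,:2],P[uv[1],uv[0]].round(0))
```

```text
rackA tab [435. 178.] [436. 179.  85.]
rackB tab [452.  45.] [453.  46.  76.]
bath [ 462. -171.] [ 462. -171.    4.]
key [ 453. -274.] [ 452. -271.  106.]
j1 [ 621. -157.] [ 621. -156.   91.]
j2 [ 666. -242.] [ 666. -242.   89.]
j3 [ 626. -256.] [ 626. -257.   89.]
balance [567. -33.] [566. -33.   4.]
cap [529.   8.] [529.   8.  15.]
green [531. 221.] [531. 222.  89.]
```

View pics/top0c.png

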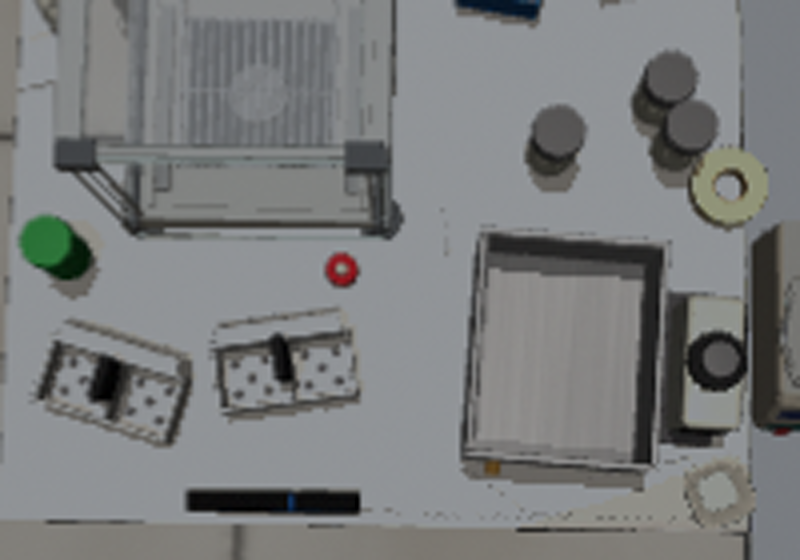

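The crop confirms three grey-lidded white jars: crop (558,135), (670,78), (690,125). The racks' lips face away from the robot, red cap is at (342,270), green jar excluded. Next I raise the tool and go above the bath for wrist views.

{"api": "arm_command", "payload": {"deltas": [{"dz":0.04},{"dz":0.05},{"dz":0.05},{"dz":0.04},{"dx":0.02,"dy":0.03},{"dx":0.02,"dy":0.03},{"dx":0.02,"dy":0.03},{"dx":0.02,"dy":0.03},{"dx":0.02,"dy":0.03},{"dx":0.02,"dy":0.03},{"dx":0.02,"dy":0.03},{"dx":0.02,"dy":0.03},{"dx":0.02,"dy":0.03},{"dx":0.02,"dy":0.03},{"dx":0.02,"dy":0.03},{"dx":0.02,"dy":0.03},{"dx":0.02,"dy":0.03},{"dx":0.02,"dy":0.03},{},{}]}}

```text
$.deltas[0]: bad value
```

Run:
```python
from h import *
s=state();print(s['t'],s['eef_pos'],s['tcp_rot'],s['joints'].round(2))
c=cam('wrist');print(c['fx'],c['extrinsics'].round(2).tolist())
cv2.imwrite('pics/w1.png',c['bgr']);np.savez('w1.npz',P=cloud(c))
```

```text
0.15 [ 158.73102863 -604.33648347  233.19930634] [-3.14076102e+00 -7.01794131e-05  2.56798374e-01] [-1.42  0.49  1.56 -0.    1.09 -0.11]
348.30466518582574 [[0.25, 0.93, 0.26, 232.68], [-0.97, 0.24, 0.07, -584.76], [-0.0, -0.27, 0.96, 383.43], [0.0, 0.0, 0.0, 1.0]]
```

View pics/w1.png

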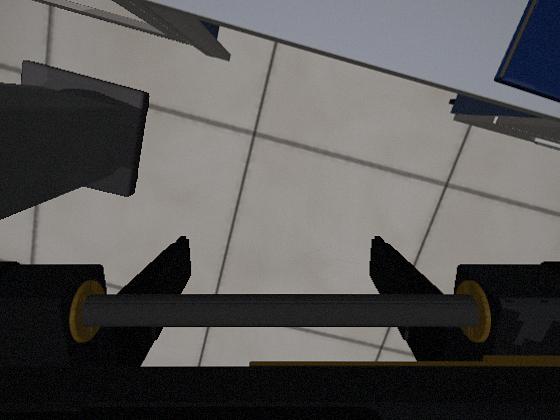

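The wrist view still shows only the floor and the table edge, since the move was refused: a row needs every key.

{"api": "arm_command", "payload": {"deltas": [{"dx":0,"dy":0,"dz":0.04,"yaw":0},{"dx":0,"dy":0,"dz":0.05,"yaw":0},{"dx":0,"dy":0,"dz":0.05,"yaw":0},{"dx":0,"dy":0,"dz":0.04,"yaw":0},{"dx":0.02,"dy":0.03,"dz":0,"yaw":0},{"dx":0.02,"dy":0.03,"dz":0,"yaw":0},{"dx":0.02,"dy":0.03,"dz":0,"yaw":0},{"dx":0.02,"dy":0.03,"dz":0,"yaw":0},{"dx":0.02,"dy":0.03,"dz":0,"yaw":-2},{"dx":0.02,"dy":0.03,"dz":0,"yaw":-2},{"dx":0.02,"dy":0.03,"dz":0,"yaw":-2},{"dx":0.02,"dy":0.03,"dz":0,"yaw":-2},{"dx":0.02,"dy":0.03,"dz":0,"yaw":-2},{"dx":0.02,"dy":0.03,"dz":0,"yaw":-2},{"dx":0.02,"dy":0.03,"dz":0,"yaw":-2},{"dx":0.02,"dy":0.03,"dz":0,"yaw":-2},{"dx":0.02,"dy":0.03,"dz":0,"yaw":-2},{"dx":0.01,"dy":0.03,"dz":0,"yaw":-2},{"dx":0,"dy":0,"dz":0,"yaw":0},{"dx":0,"dy":0,"dz":0,"yaw":0}]}}

```text
t: 2.2
eef_pos: [428.8, -184.2, 413.7]
tcp_rot: [3.141, 0.0, -0.09]
ft_force: [0.8, 0.0, 1.0]
opening: 1.001
grip_force: 0.0
```

Run:
```python
from h import *
s=state();print(s['t'],s['eef_pos'],s['tcp_rot'],s['joints'].round(2))
c=cam('wrist')
cv2.imwrite('pics/w2.png',c['bgr']);np.savez('w1.npz',P=cloud(c))
```

```text
2.2 [ 428.82078874 -184.16080694  413.65468725] [ 3.14130314e+00  1.04635799e-04 -9.02149742e-02] [-0.55  0.11  1.63 -0.    1.4   1.11]
```

View pics/w2.png

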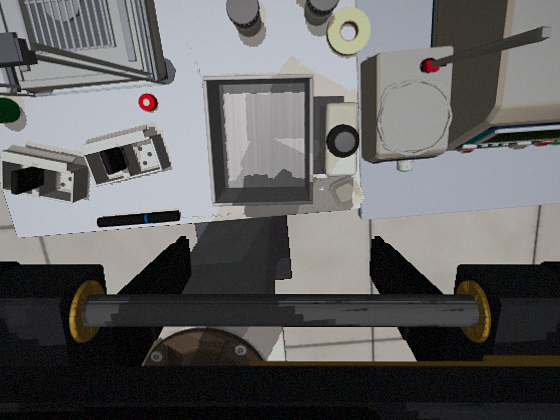

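The wrist view shows the whole bath rim (205,78)-(313,205), key at (343,140), rack B at (127,155), rack A at (45,172), boat at (341,192) and tape at (348,30). I measure the bath and key here from depth and rim pixels.

```bash
cat >> h.py <<'E'
def bath(c):
    """rim pixels by height, cast onto z=100, fitted with a rectangle; key as dark/grey disc on top"""
    P=cloud(c); x,y,z=P[...,0],P[...,1],P[...,2]
    m=(z>94)&(z<106)&(x>330)&(x<600)&(y>-255)&(y<-60)
    n,l,st,_=cv2.connectedComponentsWithStats(m.astype(np.uint8)); k=1+np.argmax(st[1:,4])
    v,u=np.nonzero(l==k); Q=plane(c,np.c_[u,v],100)[:,:2].astype(np.float32)
    r=cv2.minAreaRect(Q); return r,len(Q),np.median(z[l==k])
E
python3 - <<'E'
from h import *
c=cam('wrist'); r,n,zm=bath(c); print(r,n,zm)
b=cv2.boxPoints(r);print(b.round(1).tolist())
P=cloud(c);x,y,z=[P[...,i] for i in range(3)]
m=(z>88)&(z<125)&(y<-250)&(y>-310)&(x>400)&(x<520)
print('key',np.nanmedian(P[m],0),m.sum(),np.nanpercentile(z[m],[5,95]))
v,u=np.nonzero(m);print('ctr px',u.mean(),v.mean(),plane(c,[(u.mean(),v.mean())],np.nanmedian(z[m])))
t=cam('top');print('top',bath(t))
P=cloud(t);x,y,z=[P[...,i] for i in range(3)]
m=(z>98)&(z<125)&(y<-250)&(y>-310)&(x>400)&(x<520);print('keytop',np.nanmedian(P[m],0),m.sum())
# rack by height
for nm,yr in (('A',(125,245)),('B',(-10,110))):
    for z0,z1 in ((36,56),(84,94)):
        m=(z>z0)&(z<z1)&(x>370)&(x<520)&(y>yr[0])&(y<yr[1]);print(nm,z0,cv2.minAreaRect(P[m][:,:2].astype(np.float32)),m.sum(),np.median(z[m]))
m=(z>80)&(z<96)&(x>590)&(x<720)&(y>-300)&(y<-120)
n,l,st,ct=cv2.connectedComponentsWithStats(m.astype(np.uint8))
for k in range(1,n): print('jar',st[k,4],plane(t,[ct[k]],90).round(0))
E
```

```text
((461.0376892089844, -159.23289489746094), (138.17660522460938, 168.96788024902344), 86.05349731445312) 1896 98.79171688446246
[[372.0, -222.3000030517578], [540.5999755859375, -234.0], [550.0999755859375, -96.0999984741211], [381.5, -84.5]]
key [ 454.53876944 -268.60067077   97.10954926] 838 [ 94.62877997 107.08073767]
ctr px 342.145584725537 140.36873508353221 [[ 453.95598981 -269.46090703   97.10954926]]
top (((462.8465576171875, -141.84596252441406), (98.69283294677734, 170.40122985839844), 85.93547058105469), 167, np.float64(100.56076159974896))
keytop [nan nan nan] 0
A 36 ((455.0944519042969, 186.46505737304688), (122.7987289428711, 99.31458282470703), 73.61726379394531) 264 48.09509136030647
A 84 ((474.0282287597656, 201.52684020996094), (110.96890258789062, 25.44095230102539), 25.16748809814453) 45 88.94176160163147
B 36 ((453.8940734863281, 51.30773162841797), (65.99346923828125, 107.8514175415039), 8.365118980407715) 253 48.74239309394852
B 84 ((453.8526611328125, 51.56137466430664), (33.394142150878906, 9.71671199798584), 9.360015869140625) 38 89.86273452014859
jar 230 [[ 656. -247.   90.]]
jar 137 [[ 626. -157.   90.]]
  return np.nanmean(a, axis, out=out, keepdims=keepdims)
```

Bath centre is (461,-159), yaw about -4°, size 169×138 (given 170×140). The key lies where the drawing says. Now over the racks.

{"api": "arm_command", "payload": {"deltas": [{"dx":0,"dy":0.03,"dz":0,"yaw":0},{"dx":0,"dy":0.03,"dz":0,"yaw":0},{"dx":0,"dy":0.03,"dz":0,"yaw":0},{"dx":0,"dy":0.03,"dz":0,"yaw":0},{"dx":0,"dy":0.03,"dz":0,"yaw":0},{"dx":0,"dy":0.03,"dz":0,"yaw":0},{"dx":-0.005,"dy":0.03,"dz":-0.02,"yaw":0},{"dx":-0.005,"dy":0.03,"dz":-0.02,"yaw":0},{"dx":-0.005,"dy":0.03,"dz":-0.02,"yaw":0},{"dx":0,"dy":0.02,"dz":-0.02,"yaw":0},{"dx":0,"dy":0,"dz":0,"yaw":0},{"dx":0,"dy":0,"dz":0,"yaw":0},{"dx":0,"dy":0,"dz":0,"yaw":0}]}}

```text
t: 3.65
eef_pos: [414.4, 104.5, 334.5]
tcp_rot: [3.142, -0.001, -0.093]
ft_force: [0.1, -0.2, -0.2]
opening: 1.001
grip_force: 0.0
```

```bash
cat >> h.py <<'E'
def racks(c,yr=(0,230),xr=(360,530)):
    """tab tops (z~90): rectangle centre and yaw; lip side from rim points at ~50"""
    P=cloud(c);x,y,z=[P[...,i] for i in range(3)]; out=[]
    g=(c['color'].max(2)<70)
    m=(z>83)&(z<97)&(x>xr[0])&(x<xr[1])&(y>yr[0])&(y<yr[1])
    n,l,st,ct=cv2.connectedComponentsWithStats(m.astype(np.uint8))
    for k in range(1,n):
        if st[k,4]<30: continue
        v,u=np.nonzero(l==k); r=cv2.minAreaRect(plane(c,np.c_[u,v],90)[:,:2].astype(np.float32))
        q=np.hypot(x-r[0][0],y-r[0][1])<80
        w=q&(z>45)&(z<54)
        v,u=np.nonzero(w); r2=cv2.minAreaRect(plane(c,np.c_[u,v],50)[:,:2].astype(np.float32))
        out.append((st[k,4],np.median(z[l==k]),r,np.median(z[w]),w.sum(),r2))
    return out
E
python3 - <<'E'
from h import *
s=state();print(s['t'],s['eef_pos'],s['tcp_rot'])
c=cam('wrist'); cv2.imwrite('pics/w3.png',c['bgr'])
for r in racks(c): print(r)
E
```

```text
3.65 [414.36127832 104.48860675 334.50880862] [ 3.14154872e+00 -1.31272319e-03 -9.34596936e-02]
(np.int32(170), np.float64(89.14709532117965), ((523.40673828125, 220.52415466308594), (13.011082649230957, 18.844268798828125), 0.6010676622390747), np.float64(49.32724408527372), np.int64(827), ((521.5904541015625, 191.95907592773438), (73.23314666748047, 130.8896026611328), 76.85812377929688))
(np.int32(270), np.float64(88.49207033650384), ((453.0956115722656, 54.66341781616211), (33.61677551269531, 10.082880020141602), 8.222428321838379), np.float64(49.09933481933433), np.int64(1086), ((452.0980529785156, 67.775390625), (60.35176467895508, 133.40061950683594), 8.184356689453125))
(np.int32(262), np.float64(88.75177557991697), ((436.7908935546875, 185.77305603027344), (10.30178451538086, 33.784950256347656), 73.1512680053711), np.float64(49.14053857812621), np.int64(1045), ((438.9912109375, 175.39755249023438), (122.30540466308594, 66.3698959350586), 81.52652740478516))
```

View pics/w3.png

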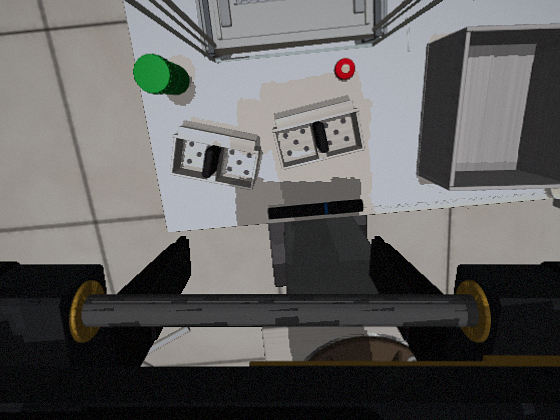

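Both racks are clear: rack A tab at (212,161) and rack B tab at (320,137), each with its lip on the far side; cap at (345,68), green jar at (160,75). Tab rectangles measure 34×10 as given. Before descending, I check the balance's front face.

Run:
```python
from h import *
c=cam('wrist');P=cloud(c);x,y,z=[P[...,i] for i in range(3)]
m=(y>-80)&(y<200)&(z>110)&(x>480);v,u=np.nonzero(m)
print(m.sum(),np.nanpercentile(x[m],[1,5,50]),np.nanpercentile(y[m],[1,99]),np.nanmax(z[m]))
m=(y>-30)&(y<170)&(z>20)&(z<110)&(x>480);print(np.nanpercentile(x[m],[1,5]))
t=cam('top');P=cloud(t);x,y,z=[P[...,i] for i in range(3)]
m=(y>-80)&(y<220)&(z>110)&(x>480)&(x<800);print(m.sum(),np.nanpercentile(x[m],[1,5]),np.nanpercentile(y[m],[1,99]),np.nanpercentile(z[m],[50,98]))
print(c['extrinsics'][:3,3],[proj(c,state()['eef_pos'])])
```

```text
1479 [551.25701176 551.67951197 561.51278769] [-23.76235767 174.38597244] 277.4802443050047
[481.28006635 487.46392093]
7134 [552.47389981 560.43958505] [-29.87614871 176.61040296] [318.68656019 323.76032977]
[490.1857062   97.71173285 484.81628907] [array([[280.43505334, 273.81616445]])]
```

{"api": "arm_command", "payload": {"deltas": [{"dx":0.005,"dy":-0.01,"dz":-0.02,"yaw":3},{"dx":0.005,"dy":-0.01,"dz":-0.02,"yaw":3},{"dx":0.005,"dy":-0.01,"dz":-0.02,"yaw":3},{"dx":0.005,"dy":-0.01,"dz":-0.02,"yaw":3},{"dx":0.005,"dy":-0.01,"dz":-0.02,"yaw":1.5},{"dx":0.005,"dy":0,"dz":-0.01,"yaw":0},{"dx":0.0045,"dy":0,"dz":0,"yaw":0},{"dx":0.004,"dy":0,"dz":0,"yaw":0},{"dx":0,"dy":0,"dz":0,"yaw":0},{"dx":0,"dy":0,"dz":0,"yaw":0}]}}

```text
t: 4.8
eef_pos: [452.4, 55.8, 224.3]
tcp_rot: [3.141, -0.001, 0.144]
ft_force: [-0.5, 1.5, 0.0]
opening: 0.999
grip_force: 0.0
```

Balance face is at x≈551 and 0.32 m high, so the wrist camera would pass close to it at grip height. I turn the tool by 180° first so that the camera faces the robot.

{"api": "arm_command", "payload": {"deltas": [{"dx":0,"dy":0,"dz":0,"yaw":8.5},{"dx":0,"dy":0,"dz":0,"yaw":8.5},{"dx":0,"dy":0,"dz":0,"yaw":8.5},{"dx":0,"dy":0,"dz":0,"yaw":8.5},{"dx":0,"dy":0,"dz":0,"yaw":8.5},{"dx":0,"dy":0,"dz":0,"yaw":8.5},{"dx":0,"dy":0,"dz":0,"yaw":8.5},{"dx":0,"dy":0,"dz":0,"yaw":8.5},{"dx":0,"dy":0,"dz":0,"yaw":8.5},{"dx":0,"dy":0,"dz":0,"yaw":8.5},{"dx":0,"dy":0,"dz":0,"yaw":8.5},{"dx":0,"dy":0,"dz":0,"yaw":8.5},{"dx":0,"dy":0,"dz":0,"yaw":8.5},{"dx":0,"dy":0,"dz":0,"yaw":8.5},{"dx":0,"dy":0,"dz":0,"yaw":8.5},{"dx":0,"dy":0,"dz":0,"yaw":8.5},{"dx":0,"dy":0,"dz":0,"yaw":8.5},{"dx":0,"dy":0,"dz":0,"yaw":8.5},{"dx":0,"dy":0,"dz":0,"yaw":8.5},{"dx":0,"dy":0,"dz":0,"yaw":8.5}]}}

```text
t: 6.8
eef_pos: [452.2, 55.7, 224.2]
tcp_rot: [3.141, 0.001, 3.117]
ft_force: [-0.1, 0.3, -0.2]
opening: 1.002
grip_force: 0.0
```

{"api": "arm_command", "payload": {"deltas": [{"dx":0,"dy":0,"dz":0,"yaw":8.5},{"dx":0,"dy":0,"dz":0,"yaw":0},{"dx":0,"dy":0,"dz":0,"yaw":0}]}}

```text
t: 7.1
eef_pos: [452.2, 55.6, 224.0]
tcp_rot: [3.142, 0.001, -3.029]
ft_force: [0.2, 0.3, 0.5]
opening: 0.999
grip_force: 0.0
```

Run:
```python
from h import *
s=state();print(s['eef_pos'],np.degrees(s['tcp_rot'][2]),s['joints'].round(2))
c=cam('wrist')
for r in racks(c): print(r)
```

```text
[452.2119953   55.62473534 223.98980156] -173.53366029552208 [-0.02  0.26  1.97  0.    0.91 -1.71]
(np.int32(441), np.float64(88.68808005214595), ((451.3210144042969, 53.299652099609375), (34.17250442504883, 9.822952270507812), 8.434494018554688), np.float64(48.98523113294931), np.int64(1496), ((451.1257629394531, 66.4253158569336), (61.27398681640625, 132.62718200683594), 8.399909973144531))
(np.int32(532), np.float64(88.52419027283256), ((435.1528015136719, 183.7436065673828), (12.72183895111084, 33.53493881225586), 72.13125610351562), np.float64(49.11874799573269), np.int64(1629), ((438.96435546875, 173.4019012451172), (124.91053771972656, 66.0787353515625), 82.57869720458984))
(np.int32(62), np.float64(86.58455642825888), ((518.7151489257812, 217.02853393554688), (7.088909149169922, 10.348552703857422), 6.718400478363037), np.float64(49.16138654073589), np.int64(1016), ((507.3652038574219, 199.04844665527344), (93.34868621826172, 106.31582641601562), 78.50074005126953))
```

Two opposite views average to rack B tab at (452.2, 54.0), yaw 8.3°. Descend and grip.

{"api": "arm_command", "payload": {"deltas": [{"dx":0,"dy":-0.0016,"dz":-0.03,"yaw":1.8},{"dx":0,"dy":0,"dz":-0.03,"yaw":0},{"dx":0,"dy":0,"dz":-0.03,"yaw":0},{"dx":0,"dy":0,"dz":-0.03,"yaw":0},{"dx":0,"dy":0,"dz":-0.02,"yaw":0},{"dx":0,"dy":0,"dz":-0.008,"yaw":0},{"dx":0,"dy":0,"dz":0,"yaw":0},{"dx":0,"dy":0,"dz":0,"yaw":0}]}}

```text
t: 7.95
eef_pos: [452.6, 53.9, 76.4]
tcp_rot: [-3.142, 0.001, -2.994]
ft_force: [0.4, -0.5, 0.4]
opening: 0.998
grip_force: 0.0
```

{"api": "arm_command", "payload": {"deltas": [{"dx":0,"dy":0,"dz":0,"yaw":0},{"dx":0,"dy":0,"dz":0,"yaw":0},{"dx":0,"dy":0,"dz":0,"yaw":0},{"dx":0,"dy":0,"dz":0,"yaw":0},{"dx":0,"dy":0,"dz":0,"yaw":0},{"dx":0,"dy":0,"dz":0,"yaw":0},{"dx":0,"dy":0,"dz":0,"yaw":0},{"dx":0,"dy":0,"dz":0,"yaw":0}], "gripper": 0}}

```text
t: 8.75
eef_pos: [452.3, 53.9, 75.6]
tcp_rot: [3.141, -0.0, -2.993]
ft_force: [-0.5, -0.1, 0.4]
opening: 0.382
grip_force: 0.0
```

{"api": "arm_command", "payload": {"deltas": [{"dx":0,"dy":0,"dz":0,"yaw":0},{"dx":0,"dy":0,"dz":0,"yaw":0},{"dx":0,"dy":0,"dz":0,"yaw":0},{"dx":0,"dy":0,"dz":0,"yaw":0},{"dx":0,"dy":0,"dz":0,"yaw":0},{"dx":0,"dy":0,"dz":0,"yaw":0},{"dx":0,"dy":0,"dz":0,"yaw":0},{"dx":0,"dy":0,"dz":0,"yaw":0}]}}

```text
t: 9.55
eef_pos: [452.3, 53.9, 75.7]
tcp_rot: [3.142, 0.0, -2.993]
ft_force: [0.4, -0.2, -0.4]
opening: 0.106
grip_force: 30.0
```

{"api": "arm_command", "payload": {"deltas": [{"dx":0,"dy":0,"dz":0.02,"yaw":0},{"dx":0,"dy":0,"dz":0.03,"yaw":0},{"dx":0,"dy":0,"dz":0.03,"yaw":0},{"dx":0,"dy":0,"dz":0.03,"yaw":0},{"dx":0,"dy":0,"dz":0.03,"yaw":0},{"dx":0,"dy":-0.02,"dz":0.01,"yaw":-1},{"dx":0,"dy":-0.03,"dz":0,"yaw":-2},{"dx":0,"dy":-0.03,"dz":0,"yaw":-2},{"dx":0,"dy":-0.03,"dz":0,"yaw":-2},{"dx":0,"dy":-0.03,"dz":0,"yaw":-2},{"dx":0.01,"dy":-0.03,"dz":0,"yaw":-2},{"dx":0.02,"dy":-0.03,"dz":0,"yaw":-1.5},{"dx":0.02,"dy":-0.0175,"dz":0,"yaw":0},{"dx":0.0145,"dy":0,"dz":0,"yaw":0},{"dx":0,"dy":0,"dz":0,"yaw":0},{"dx":0,"dy":0,"dz":0,"yaw":0}]}}

```text
t: 11.15
eef_pos: [516.1, -163.2, 225.2]
tcp_rot: [3.141, -0.001, 3.072]
ft_force: [-0.0, 0.7, -2.1]
opening: 0.104
grip_force: 30.0
```

Run:
```python
from h import *
s=state();print(s['eef_pos'],np.degrees(s['tcp_rot'][2]))
c=cam('wrist');cv2.imwrite('pics/w4.png',c['bgr']);print(bath(c))
```

```text
[ 516.11738557 -163.21068892  225.16857561] 176.036272669985
(((437.10797119140625, -158.5908203125), (138.80023193359375, 120.91325378417969), 85.98350524902344), 4106, np.float64(98.83084002078854))
```

View pics/w4.png

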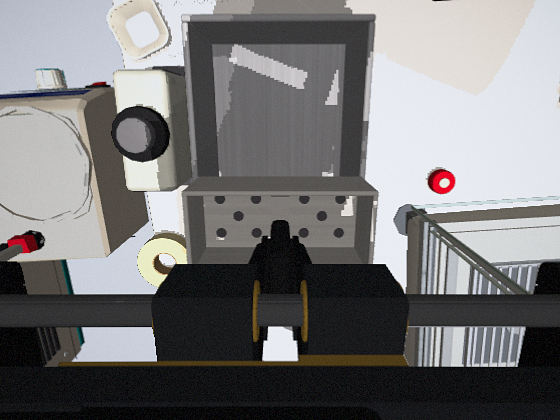

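The rack is held with its lip away from the camera; the bath's near rim is at row 18, the console at (148,130), the cap at (441,182) and the tape at (162,260). The near rim and yaw agree with the first measurement within 1 mm. Lower with a 2 mm inward bias for the lead-in.

{"api": "arm_command", "payload": {"deltas": [{"dx":0.0008,"dy":-0.0004,"dz":-0.02,"yaw":0},{"dx":0,"dy":0,"dz":-0.02,"yaw":0},{"dx":0,"dy":0,"dz":-0.02,"yaw":0},{"dx":0,"dy":0,"dz":-0.01,"yaw":0},{"dx":0,"dy":0,"dz":-0.004,"yaw":0},{"dx":0,"dy":0,"dz":-0.004,"yaw":0},{"dx":0,"dy":0,"dz":-0.003,"yaw":0},{"dx":0,"dy":0,"dz":-0.003,"yaw":0},{"dx":0,"dy":0,"dz":0,"yaw":0}]}}

```text
t: 12.1
eef_pos: [517.5, -164.0, 141.7]
tcp_rot: [3.142, 0.0, 3.072]
ft_force: [-0.3, 0.8, -1.8]
opening: 0.105
grip_force: 30.0
```

{"api": "arm_command", "payload": {"deltas": [{"dx":0,"dy":0,"dz":-0.002,"yaw":0},{"dx":0,"dy":0,"dz":-0.002,"yaw":0},{"dx":0,"dy":0,"dz":-0.002,"yaw":0},{"dx":0,"dy":0,"dz":0,"yaw":0}]}}

```text
t: 12.5
eef_pos: [517.5, -164.0, 135.4]
tcp_rot: [3.141, -0.0, 3.072]
ft_force: [-0.6, -0.9, -1.5]
opening: 0.106
grip_force: 30.0
```

{"api": "arm_command", "payload": {"deltas": [{"dx":0,"dy":0,"dz":-0.002,"yaw":0},{"dx":0,"dy":0,"dz":-0.002,"yaw":0},{"dx":0,"dy":0,"dz":-0.002,"yaw":0},{"dx":0,"dy":0,"dz":-0.001,"yaw":0},{"dx":0,"dy":0,"dz":0,"yaw":0}]}}

```text
t: 13.0
eef_pos: [517.6, -164.0, 128.7]
tcp_rot: [3.141, 0.0, 3.072]
ft_force: [-0.3, -0.7, -1.4]
opening: 0.105
grip_force: 30.0
```

{"api": "arm_command", "payload": {"deltas": [{"dx":0,"dy":0,"dz":-0.0005,"yaw":0},{"dx":0,"dy":0,"dz":-0.0005,"yaw":0},{"dx":0,"dy":0,"dz":-0.0005,"yaw":0},{"dx":0,"dy":0,"dz":0,"yaw":0}]}}

```text
t: 13.4
eef_pos: [517.5, -164.0, 128.6]
tcp_rot: [-3.141, 0.001, 3.072]
ft_force: [-6.5, 2.4, 17.3]
opening: 0.107
grip_force: 30.0
```

Contact at the expected height. Release.

{"api": "arm_command", "payload": {"deltas": [{"dx":0,"dy":0,"dz":0.0005,"yaw":0},{"dx":0,"dy":0,"dz":0,"yaw":0},{"dx":0,"dy":0,"dz":0,"yaw":0},{"dx":0,"dy":0,"dz":0,"yaw":0},{"dx":0,"dy":0,"dz":0,"yaw":0},{"dx":0,"dy":0,"dz":0,"yaw":0},{"dx":0,"dy":0,"dz":0.02,"yaw":0},{"dx":0,"dy":0,"dz":0.04,"yaw":0},{"dx":0,"dy":0,"dz":0.04,"yaw":0},{"dx":0,"dy":0,"dz":0.05,"yaw":0},{"dx":0,"dy":0,"dz":0.05,"yaw":0},{"dx":0,"dy":0,"dz":0.05,"yaw":0},{"dx":-0.02,"dy":0,"dz":0,"yaw":0},{"dx":-0.03,"dy":0,"dz":0,"yaw":0},{"dx":-0.03,"dy":0,"dz":0,"yaw":0},{"dx":0,"dy":0,"dz":0,"yaw":0},{"dx":0,"dy":0,"dz":0,"yaw":0}], "gripper": 0.06}}

```text
t: 15.1
eef_pos: [437.5, -164.1, 378.1]
tcp_rot: [-3.141, 0.001, 3.071]
ft_force: [-0.4, 0.2, -0.5]
opening: 0.632
grip_force: 0.0
```

```bash
cat >> h.py <<'E'
def hung(c,far=True):
    P=cloud(c);x,y,z=[P[...,i] for i in range(3)]
    m=(z>134)&(z<152)&(x>(460 if far else 370))&(x<(560 if far else 460))&(y>-200)&(y<-110)
    v,u=np.nonzero(m);p=plane(c,np.c_[u,v],143)[:,:2].astype(np.float32)
    r=cv2.minAreaRect(p);return m.sum(),np.median(z[m]),r
E
python3 - <<'E'
from h import *
c=cam('wrist');s=state();print(s['eef_pos'],np.degrees(s['tcp_rot'][2]))
print(hung(c),bath(c))
cv2.imwrite('pics/w5.png',c['bgr'])
c=cam('top')
for r in racks(c): print(r)
E
```

```text
[ 437.99525839 -164.15195224  377.85338833] 175.99684951048815
(np.int64(215), np.float64(139.884342038883), ((512.017333984375, -163.4311981201172), (8.350491523742676, 34.088287353515625), 85.96691131591797)) (((462.72271728515625, -160.63400268554688), (139.21725463867188, 173.18722534179688), 85.98107147216797), 2597, np.float64(99.2960138680433))
(np.int32(42), np.float64(88.98252699436921), ((436.13043212890625, 183.61746215820312), (10.43083667755127, 33.538597106933594), 73.6747055053711), np.float64(49.86820564761456), np.int64(163), ((436.2768859863281, 183.7776641845703), (106.89972686767578, 63.22980880737305), 73.60262298583984))
```

View pics/w5.png

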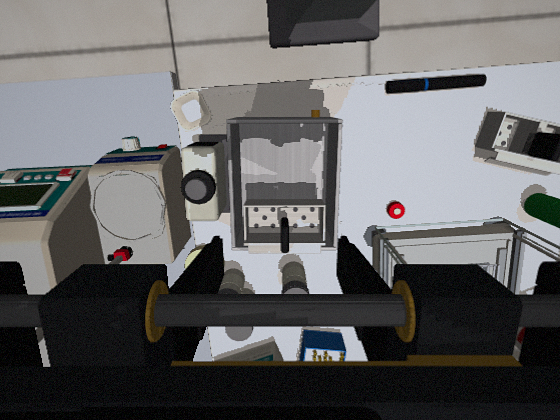

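The rack hangs on the far wall (tab at (285,232), lip over the rim at row 248), parallel to it, with tab top at z≈140. Rack A lies at right (540,140), not knocked. Next, over rack A.

{"api": "arm_command", "payload": {"deltas": [{"dx":0,"dy":0.03,"dz":0,"yaw":0},{"dx":0,"dy":0.04,"dz":0,"yaw":-1},{"dx":0,"dy":0.04,"dz":0,"yaw":-2},{"dx":0,"dy":0.04,"dz":0,"yaw":-2},{"dx":0,"dy":0.04,"dz":0,"yaw":-2},{"dx":0,"dy":0.04,"dz":0,"yaw":-2},{"dx":0,"dy":0.04,"dz":-0.02,"yaw":-2},{"dx":0,"dy":0.04,"dz":-0.03,"yaw":-2},{"dx":-0.0015,"dy":0.0385,"dz":-0.04,"yaw":0},{"dx":0,"dy":0,"dz":-0.04,"yaw":0},{"dx":0,"dy":0,"dz":-0.03,"yaw":0},{"dx":0,"dy":0,"dz":0,"yaw":0},{"dx":0,"dy":0,"dz":0,"yaw":0}], "gripper": 0.09}}

```text
t: 16.5
eef_pos: [436.9, 181.0, 222.0]
tcp_rot: [-3.141, -0.001, 2.845]
ft_force: [0.0, 0.1, 1.2]
opening: 0.948
grip_force: 0.0
```

Run:
```python
from h import *
s=state();print(s['eef_pos'],np.degrees(s['tcp_rot'][2]),s['joints'].round(2))
c=cam('wrist')
for r in racks(c): print(r)
for r in racks(cam('top')): print(r)
```

```text
[436.86445307 180.97708838 221.96994424] 163.02505782242113 [ 0.25  0.29  1.93  0.    0.92 -1.02]
(np.int32(420), np.float64(88.68574198752614), ((434.6791076660156, 186.65260314941406), (8.486573219299316, 33.65559768676758), 72.97171783447266), np.float64(49.0376334495277), np.int64(1456), ((455.311279296875, 180.21893310546875), (84.66781616210938, 76.4686050415039), 32.1914176940918))
(np.int32(248), np.float64(88.80554077967432), ((521.3826904296875, 221.16339111328125), (16.532583236694336, 18.062854766845703), 3.678342580795288), np.float64(49.059597925988726), np.int64(910), ((496.739013671875, 201.30319213867188), (92.49169158935547, 72.66217803955078), 10.78775405883789))
```

{"api": "arm_command", "payload": {"deltas": [{"dx":-0.001,"dy":0.005,"dz":-0.02,"yaw":0},{"dx":0,"dy":0,"dz":-0.03,"yaw":0},{"dx":0,"dy":0,"dz":-0.03,"yaw":0},{"dx":0,"dy":0,"dz":-0.03,"yaw":0},{"dx":0,"dy":0,"dz":-0.02,"yaw":0},{"dx":0,"dy":0,"dz":-0.015,"yaw":0},{"dx":0,"dy":0,"dz":0,"yaw":0},{"dx":0,"dy":0,"dz":0,"yaw":0}]}}

```text
t: 17.4
eef_pos: [436.1, 185.7, 77.8]
tcp_rot: [3.141, 0.001, 2.845]
ft_force: [0.5, 0.4, 0.4]
opening: 0.947
grip_force: 0.0
```

{"api": "arm_command", "payload": {"deltas": [{"dx":0,"dy":0,"dz":0,"yaw":0},{"dx":0,"dy":0,"dz":0,"yaw":0},{"dx":0,"dy":0,"dz":0,"yaw":0},{"dx":0,"dy":0,"dz":0,"yaw":0},{"dx":0,"dy":0,"dz":0,"yaw":0},{"dx":0,"dy":0,"dz":0,"yaw":0},{"dx":0,"dy":0,"dz":0,"yaw":0},{"dx":0,"dy":0,"dz":0,"yaw":0},{"dx":0,"dy":0,"dz":0,"yaw":0},{"dx":0,"dy":0,"dz":0,"yaw":0},{"dx":0,"dy":0,"dz":0,"yaw":0},{"dx":0,"dy":0,"dz":0,"yaw":0},{"dx":0,"dy":0,"dz":0,"yaw":0},{"dx":0,"dy":0,"dz":0,"yaw":0},{"dx":0,"dy":0,"dz":0,"yaw":0},{"dx":0,"dy":0,"dz":0,"yaw":0}], "gripper": 0}}

```text
t: 19.0
eef_pos: [435.2, 185.7, 76.6]
tcp_rot: [3.141, 0.0, 2.845]
ft_force: [1.4, 0.3, -0.9]
opening: 0.104
grip_force: 30.0
```

Gripped. Lift, carry and turn the rack half round for the near wall.

{"api": "arm_command", "payload": {"deltas": [{"dx":0,"dy":0,"dz":0.02,"yaw":0},{"dx":0,"dy":0,"dz":0.04,"yaw":0},{"dx":0,"dy":0,"dz":0.04,"yaw":0},{"dx":0,"dy":0,"dz":0.04,"yaw":0},{"dx":-0.01,"dy":0,"dz":0.02,"yaw":0},{"dx":-0.01,"dy":-0.02,"dz":0,"yaw":-8.3},{"dx":-0.01,"dy":-0.02,"dz":0,"yaw":-8.3},{"dx":0,"dy":-0.02,"dz":0,"yaw":-8.3},{"dx":0,"dy":-0.02,"dz":0,"yaw":-8.3},{"dx":0,"dy":-0.02,"dz":0,"yaw":-8.3},{"dx":0,"dy":-0.02,"dz":0,"yaw":-8.3},{"dx":0,"dy":-0.02,"dz":0,"yaw":-8.3},{"dx":0,"dy":-0.02,"dz":0,"yaw":-8.3},{"dx":0,"dy":-0.02,"dz":0,"yaw":-8.3},{"dx":0,"dy":-0.02,"dz":0,"yaw":-8.3},{"dx":0,"dy":-0.02,"dz":0,"yaw":-8.3},{"dx":0,"dy":-0.02,"dz":0,"yaw":-8.3},{"dx":0,"dy":-0.02,"dz":0,"yaw":-8.3},{"dx":0,"dy":-0.02,"dz":0,"yaw":-8.3}]}}

```text
t: 20.9
eef_pos: [404.8, -95.1, 236.5]
tcp_rot: [-3.141, 0.0, 0.811]
ft_force: [1.7, -0.2, -2.4]
opening: 0.099
grip_force: 30.0
```

{"api": "arm_command", "payload": {"deltas": [{"dx":0,"dy":-0.02,"dz":0,"yaw":-8.3},{"dx":0,"dy":-0.02,"dz":0,"yaw":-8.3},{"dx":0,"dy":-0.02,"dz":0,"yaw":-8.3},{"dx":0,"dy":0,"dz":0,"yaw":-8.3},{"dx":0,"dy":0,"dz":0,"yaw":-8.3},{"dx":0,"dy":0,"dz":0,"yaw":-8.3},{"dx":0,"dy":0,"dz":0,"yaw":0},{"dx":0,"dy":0,"dz":0,"yaw":0},{"dx":0,"dy":0,"dz":0,"yaw":0}]}}

```text
t: 21.8
eef_pos: [405.1, -154.3, 236.6]
tcp_rot: [-3.142, 0.0, -0.049]
ft_force: [-1.2, -0.1, -2.2]
opening: 0.099
grip_force: 30.0
```

Run:
```python
from h import *
s=state();print(s['eef_pos'],np.degrees(s['tcp_rot'][2]),s['opening'])
c=cam('wrist');print(bath(c),hung(c))
```

```text
[ 405.11633054 -154.26167977  236.56769279] -2.788734255602655 0.09882324370787783
(((486.29925537109375, -161.65957641601562), (138.99038696289062, 125.87030792236328), 85.8227767944336), 5782, np.float64(100.54426766192631)) (np.int64(807), np.float64(140.0096513922101), ((513.7085571289062, -163.46182250976562), (9.598258972167969, 32.884979248046875), 87.11054992675781))
```

{"api": "arm_command", "payload": {"deltas": [{"dx":0.0003,"dy":-0.0015,"dz":-0.02,"yaw":-1.2},{"dx":0,"dy":0,"dz":-0.02,"yaw":0},{"dx":0,"dy":0,"dz":-0.02,"yaw":0},{"dx":0,"dy":0,"dz":-0.02,"yaw":0},{"dx":0,"dy":0,"dz":-0.004,"yaw":0},{"dx":0,"dy":0,"dz":-0.003,"yaw":0},{"dx":0,"dy":0,"dz":-0.003,"yaw":0},{"dx":0,"dy":0,"dz":-0.003,"yaw":0},{"dx":0,"dy":0,"dz":0,"yaw":0}]}}

```text
t: 22.75
eef_pos: [405.6, -155.9, 143.8]
tcp_rot: [3.141, -0.0, -0.073]
ft_force: [0.4, -0.3, -2.7]
opening: 0.101
grip_force: 30.0
```

{"api": "arm_command", "payload": {"deltas": [{"dx":0,"dy":0,"dz":-0.002,"yaw":0},{"dx":0,"dy":0,"dz":-0.002,"yaw":0},{"dx":0,"dy":0,"dz":-0.002,"yaw":0},{"dx":0,"dy":0,"dz":0,"yaw":0}]}}

```text
t: 23.15
eef_pos: [405.2, -155.7, 137.3]
tcp_rot: [-3.141, 0.001, -0.073]
ft_force: [-2.3, 0.5, -3.1]
opening: 0.103
grip_force: 30.0
```

{"api": "arm_command", "payload": {"deltas": [{"dx":0,"dy":0,"dz":-0.002,"yaw":0},{"dx":0,"dy":0,"dz":-0.002,"yaw":0},{"dx":0,"dy":0,"dz":-0.002,"yaw":0},{"dx":0,"dy":0,"dz":-0.001,"yaw":0},{"dx":0,"dy":0,"dz":-0.0005,"yaw":0},{"dx":0,"dy":0,"dz":0,"yaw":0}]}}

```text
t: 23.75
eef_pos: [405.2, -155.7, 130.0]
tcp_rot: [-3.141, 0.001, -0.073]
ft_force: [-5.6, 0.7, -3.2]
opening: 0.105
grip_force: 30.0
```

{"api": "arm_command", "payload": {"deltas": [{"dx":0,"dy":0,"dz":-0.0005,"yaw":0},{"dx":0,"dy":0,"dz":-0.0005,"yaw":0},{"dx":0,"dy":0,"dz":-0.0005,"yaw":0},{"dx":0,"dy":0,"dz":0,"yaw":0}]}}

```text
t: 24.15
eef_pos: [405.9, -155.8, 129.2]
tcp_rot: [3.141, -0.001, -0.073]
ft_force: [-3.8, 4.2, 6.7]
opening: 0.103
grip_force: 30.0
```

{"api": "arm_command", "payload": {"deltas": [{"dx":0,"dy":0,"dz":0,"yaw":0},{"dx":0,"dy":0,"dz":0,"yaw":0},{"dx":0,"dy":0,"dz":0,"yaw":0},{"dx":0,"dy":0,"dz":0,"yaw":0},{"dx":0,"dy":0,"dz":0,"yaw":0},{"dx":0,"dy":0,"dz":0,"yaw":0},{"dx":0,"dy":0,"dz":0.02,"yaw":0},{"dx":0,"dy":0,"dz":0.04,"yaw":0},{"dx":0,"dy":0,"dz":0.04,"yaw":0},{"dx":0,"dy":0,"dz":0.05,"yaw":0},{"dx":0,"dy":0,"dz":0.05,"yaw":0},{"dx":0,"dy":0,"dz":0.05,"yaw":0},{"dx":0.02,"dy":0,"dz":0,"yaw":0},{"dx":0.03,"dy":0,"dz":0,"yaw":0},{"dx":0,"dy":0,"dz":0,"yaw":0},{"dx":0,"dy":0,"dz":0,"yaw":0}], "gripper": 0.06}}

```text
t: 25.75
eef_pos: [455.4, -155.7, 378.1]
tcp_rot: [-3.141, 0.001, -0.072]
ft_force: [0.1, -0.1, -0.4]
opening: 0.631
grip_force: 0.0
```

```bash
cat >> h.py <<'E'
def jars(c,xr=(570,740),yr=(-310,-110),z0=78,z1=100,zt=90):
    P=cloud(c);x,y,z=[P[...,i] for i in range(3)]
    m=((z>z0)&(z<z1)&(x>xr[0])&(x<xr[1])&(y>yr[0])&(y<yr[1])).astype(np.uint8)
    n,l,st,ct=cv2.connectedComponentsWithStats(m); out=[]
    for k in range(1,n):
        if st[k,4]<40: continue
        v,u=np.nonzero(l==k); r=cv2.minAreaRect(plane(c,np.c_[u,v],zt)[:,:2].astype(np.float32)); out.append((st[k,4],np.median(P[...,2][l==k]),r))
    return out
E
python3 - <<'E'
from h import *
c=cam('wrist');s=state();print(s['eef_pos'],np.degrees(s['tcp_rot'][2]))
print(hung(c),hung(c,False))
for j in jars(c):print(j)
cv2.imwrite('pics/w6.png',c['bgr'])
E
```

```text
[ 455.06950388 -155.69476832  378.27486272] -4.172081254907442
(np.int64(279), np.float64(140.00923672019474), ((515.2788696289062, -162.97291564941406), (8.708511352539062, 32.46991729736328), 85.7846908569336)) (np.int64(221), np.float64(140.0258794153903), ((408.8770446777344, -154.7395477294922), (8.202871322631836, 34.098140716552734), 86.06076049804688))
(np.int32(1132), np.float64(89.06694205732407), ((624.896484375, -154.6674041748047), (41.438411712646484, 40.176448822021484), 20.300012588500977))
(np.int32(919), np.float64(88.78945134728286), ((624.306396484375, -253.25856018066406), (42.39974594116211, 29.391782760620117), 85.67495727539062))
```

View pics/w6.png

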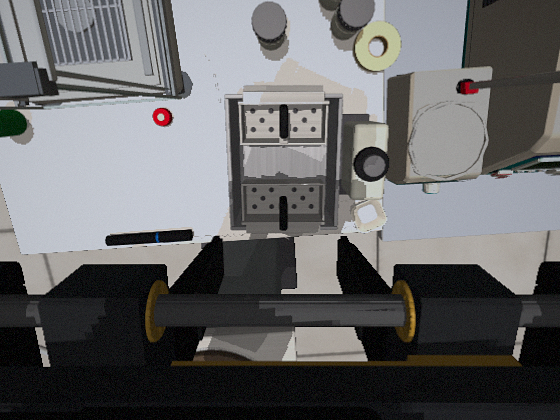

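Both racks now hang: far tab at (284,120) and near tab at (284,212), the lips over the rims; tape is at (378,46) and boat at (368,214). Now the left jar, lid centre about (624.5,-155.5), with the jaws closing along x (yaw 86).

{"api": "arm_command", "payload": {"deltas": [{"dx":0.01,"dy":0,"dz":0,"yaw":8.2},{"dx":0.02,"dy":0,"dz":0,"yaw":8.2},{"dx":0.02,"dy":0,"dz":0,"yaw":8.2},{"dx":0.02,"dy":0,"dz":0,"yaw":8.2},{"dx":0.02,"dy":0,"dz":0,"yaw":8.2},{"dx":0.02,"dy":0,"dz":0,"yaw":8.2},{"dx":0.02,"dy":0,"dz":0,"yaw":8.2},{"dx":0.02,"dy":0,"dz":0,"yaw":8.2},{"dx":0.0195,"dy":0,"dz":0,"yaw":8.2},{"dx":0,"dy":0,"dz":-0.03,"yaw":8.2},{"dx":0,"dy":0,"dz":-0.04,"yaw":8.2},{"dx":0,"dy":0,"dz":-0.04,"yaw":0},{"dx":0,"dy":0,"dz":-0.04,"yaw":0},{"dx":0,"dy":0,"dz":0,"yaw":0},{"dx":0,"dy":0,"dz":0,"yaw":0}], "gripper": 0.09}}

```text
t: 27.3
eef_pos: [625.0, -156.2, 229.7]
tcp_rot: [-3.142, 0.0, 1.501]
ft_force: [0.4, 0.3, 1.3]
opening: 0.945
grip_force: 0.0
```

Run:
```python
from h import *
c=cam('wrist');s=state();print(s['eef_pos'],np.degrees(s['tcp_rot'][2]))
for j in jars(c):print(j)
c=cam('top')
for j in jars(c):print(j)
```

```text
[ 625.47898181 -156.27133564  230.83751258] 85.99923905289091
(np.int32(1693), np.float64(89.03732958841664), ((626.212158203125, -152.94065856933594), (40.69512176513672, 39.59485626220703), 85.93693542480469))
(np.int32(1873), np.float64(88.7603724078059), ((651.0787353515625, -231.3420867919922), (34.3470344543457, 75.50718688964844), 85.97077178955078))
```

{"api": "arm_command", "payload": {"deltas": [{"dx":0.0005,"dy":0.002,"dz":-0.03,"yaw":0},{"dx":0,"dy":0,"dz":-0.03,"yaw":0},{"dx":0,"dy":0,"dz":-0.03,"yaw":0},{"dx":0,"dy":0,"dz":-0.03,"yaw":0},{"dx":0,"dy":0,"dz":-0.02,"yaw":0},{"dx":0,"dy":0,"dz":-0.01,"yaw":0},{"dx":0,"dy":0,"dz":0,"yaw":0},{"dx":0,"dy":0,"dz":0,"yaw":0}]}}

```text
t: 28.2
eef_pos: [626.3, -154.1, 80.3]
tcp_rot: [3.139, 0.001, 1.501]
ft_force: [-0.1, -0.5, -0.5]
opening: 0.946
grip_force: 0.0
```

{"api": "arm_command", "payload": {"deltas": [{"dx":0,"dy":0,"dz":0,"yaw":0},{"dx":0,"dy":0,"dz":0,"yaw":0},{"dx":0,"dy":0,"dz":0,"yaw":0},{"dx":0,"dy":0,"dz":0,"yaw":0},{"dx":0,"dy":0,"dz":0,"yaw":0},{"dx":0,"dy":0,"dz":0,"yaw":0},{"dx":0,"dy":0,"dz":0,"yaw":0},{"dx":0,"dy":0,"dz":0,"yaw":0},{"dx":0,"dy":0,"dz":0,"yaw":0},{"dx":0,"dy":0,"dz":0,"yaw":0},{"dx":0,"dy":0,"dz":0,"yaw":0},{"dx":0,"dy":0,"dz":0,"yaw":0}], "gripper": 0.02}}

```text
t: 29.4
eef_pos: [625.5, -153.9, 78.6]
tcp_rot: [3.142, -0.0, 1.501]
ft_force: [0.2, -0.3, -1.0]
opening: 0.415
grip_force: 30.0
```

{"api": "arm_command", "payload": {"deltas": [{"dx":0,"dy":0,"dz":0.015,"yaw":0},{"dx":0,"dy":0,"dz":0.03,"yaw":0},{"dx":0,"dy":0,"dz":0.04,"yaw":0},{"dx":0,"dy":0,"dz":0.04,"yaw":0},{"dx":0,"dy":0,"dz":0.04,"yaw":0},{"dx":-0.02,"dy":0,"dz":0,"yaw":0},{"dx":-0.03,"dy":0.0063,"dz":0,"yaw":0},{"dx":-0.03,"dy":0.0063,"dz":0,"yaw":0},{"dx":-0.0323,"dy":0.0063,"dz":0,"yaw":0},{"dx":0,"dy":0,"dz":0,"yaw":0},{"dx":0,"dy":0,"dz":0,"yaw":0},{"dx":0,"dy":0,"dz":0,"yaw":0}]}}

```text
t: 30.6
eef_pos: [514.0, -135.2, 244.3]
tcp_rot: [3.14, 0.0, 1.501]
ft_force: [0.1, 0.1, -2.2]
opening: 0.418
grip_force: 30.0
```

Run:
```python
from h import *
s=state();print(s['eef_pos'],s['ft_force'],s['opening'])
c=cam('wrist');cv2.imwrite('pics/w7.png',c['bgr'])
t=cam('top');print(hung(t),hung(t,False))
```

```text
[ 513.9860175  -135.20565608  244.31165747] [ 0.12947645  0.09859726 -2.15329131] 0.41810668558871167Traceback (most recent call last):
  File "<stdin>", line 4, in <module>
  File "h.py", line 47, in hung
    v,u=np.nonzero(m);p=plane(c,np.c_[u,v],143)[:,:2].astype(np.float32)
                        ~~~~~^^^^^^^^^^^^^^^^^^
  File "h.py", line 11, in plane
    E=c['extrinsics']; d=rays(c,uv)@E[:3,:3].T; o=E[:3,3]
                         ~~~~^^^^^^
  File "h.py", line 8, in rays
    p=cv2.undistortPoints(np.asarray(uv,float).reshape(-1,1,2),K(c),np.array([c['k1'],0,0,0,0.]))[:,0]
      ~~~~~~~~~~~~~~~~~~~^^^^^^^^^^^^^^^^^^^^^^^^^^^^^^^^^^^^^^^^^^^^^^^^^^^^^^^^^^^^^^^^^^^^^^^^
cv2.error: OpenCV(4.12.0) /io/opencv/modules/calib3d/src/undistort.dispatch.cpp:347: error: (-215:Assertion failed) CV_IS_MAT(_src) && CV_IS_MAT(_dst) && (_src->rows == 1 || _src->cols == 1) && (_dst->rows == 1 || _dst->cols == 1) && _src->cols + _src->rows - 1 == _dst->rows + _dst->cols - 1 && (CV_MAT_TYPE(_src->type) == CV_32FC2 || CV_MAT_TYPE(_src->type) == CV_64FC2) && (CV_MAT_TYPE(_dst->type) == CV_32FC2 || CV_MAT_TYPE(_dst->type) == CV_64FC2) in function 'cvUndistortPointsInternal'
```

View pics/w7.png

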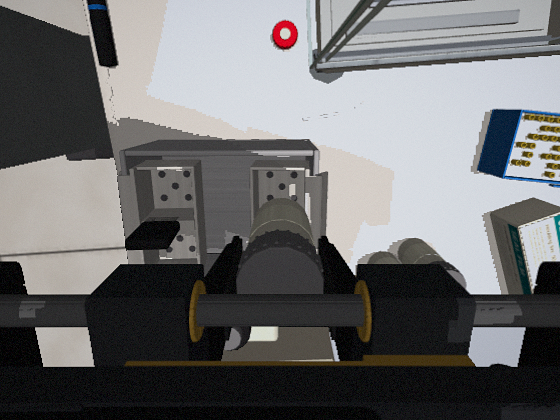

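The held jar is at (280,230) over the far rack's left cell (278,185), and both racks still hang. Lower with force checks.

{"api": "arm_command", "payload": {"deltas": [{"dx":-0.0005,"dy":0,"dz":-0.02,"yaw":0},{"dx":0,"dy":0,"dz":-0.02,"yaw":0},{"dx":0,"dy":0,"dz":-0.02,"yaw":0},{"dx":0,"dy":0,"dz":-0.01,"yaw":0},{"dx":0,"dy":0,"dz":-0.01,"yaw":0},{"dx":0,"dy":0,"dz":-0.005,"yaw":0},{"dx":0,"dy":0,"dz":0,"yaw":0}]}}

```text
t: 31.4
eef_pos: [512.8, -135.0, 158.3]
tcp_rot: [-3.141, -0.0, 1.501]
ft_force: [-0.7, -1.1, -1.0]
opening: 0.419
grip_force: 30.0
```

{"api": "arm_command", "payload": {"deltas": [{"dx":0,"dy":0,"dz":-0.005,"yaw":0},{"dx":0,"dy":0,"dz":-0.005,"yaw":0},{"dx":0,"dy":0,"dz":-0.005,"yaw":0},{"dx":0,"dy":0,"dz":-0.005,"yaw":0},{"dx":0,"dy":0,"dz":-0.002,"yaw":0},{"dx":0,"dy":0,"dz":0,"yaw":0}]}}

```text
t: 32.0
eef_pos: [512.6, -134.9, 136.3]
tcp_rot: [-3.141, -0.0, 1.501]
ft_force: [-0.9, 0.5, -0.5]
opening: 0.413
grip_force: 30.0
```

{"api": "arm_command", "payload": {"deltas": [{"dx":0,"dy":0,"dz":0,"yaw":0},{"dx":0,"dy":0,"dz":0,"yaw":0},{"dx":0,"dy":0,"dz":0,"yaw":0},{"dx":0,"dy":0,"dz":0,"yaw":0},{"dx":0,"dy":0,"dz":0.02,"yaw":0},{"dx":0,"dy":0,"dz":0.04,"yaw":0},{"dx":0,"dy":0,"dz":0.04,"yaw":0},{"dx":0,"dy":0,"dz":0.04,"yaw":0},{"dx":0,"dy":0,"dz":0.03,"yaw":0},{"dx":0.01,"dy":-0.01,"dz":0,"yaw":-8.5},{"dx":0.01,"dy":-0.02,"dz":0,"yaw":-8.5},{"dx":0.01,"dy":-0.02,"dz":0,"yaw":-8.5},{"dx":0.01,"dy":-0.02,"dz":0,"yaw":-8.5},{"dx":0.01,"dy":-0.02,"dz":0,"yaw":-8.5},{"dx":0.01,"dy":-0.02,"dz":0,"yaw":-8.5},{"dx":0.01,"dy":0,"dz":0,"yaw":-8.5},{"dx":0,"dy":0,"dz":0,"yaw":-8.5},{"dx":0,"dy":0,"dz":0,"yaw":0},{"dx":0,"dy":0,"dz":0,"yaw":0}], "gripper": 0.06}}

```text
t: 33.9
eef_pos: [582.6, -244.9, 306.7]
tcp_rot: [-3.142, 0.0, 0.319]
ft_force: [0.4, 1.1, 0.3]
opening: 0.634
grip_force: 0.0
```

Run:
```python
from h import *
c=cam('wrist');s=state();print(s['eef_pos'],np.degrees(s['tcp_rot'][2]))
for j in jars(c):print(j)
print('placed',jars(c,(470,560),(-220,-100),128,160,146))
cv2.imwrite('pics/w8.png',c['bgr'])
t=cam('top');print('placed top',jars(t,(470,560),(-220,-100),128,160,146))
for j in jars(t):print(j)
```

```text
[ 582.55736882 -244.81862493  306.73179179] 18.256358672350302
(np.int32(2437), np.float64(89.09702476485478), ((650.559814453125, -247.2288055419922), (79.47727966308594, 39.62651824951172), 21.65463638305664))
placed [(np.int32(1936), np.float64(142.21359978134848), ((514.3905029296875, -145.3882598876953), (44.1953010559082, 57.249568939208984), 7.500769138336182))]
placed top [(np.int32(97), np.float64(143.86729198189596), ((511.2743225097656, -130.3330078125), (23.928495407104492, 40.59606170654297), 57.904388427734375))]
```

View pics/w8.png

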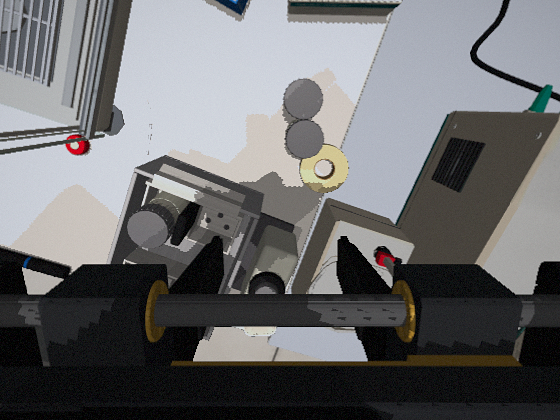

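View: jar 1 sits in the far rack's left cell at (150,222). The other two jars touch each other, at (303,98) and (304,138), with the tape at (323,168) by the nearer one. I take the nearer jar first, with the jaws closing across the line joining them (yaw 21.7).

{"api": "arm_command", "payload": {"deltas": [{"dx":0.01,"dy":-0.002,"dz":0,"yaw":1.7},{"dx":0.02,"dy":-0.004,"dz":0,"yaw":1.7},{"dx":0.0185,"dy":-0.0035,"dz":-0.01,"yaw":0},{"dx":0,"dy":0,"dz":-0.03,"yaw":0},{"dx":0,"dy":0,"dz":-0.03,"yaw":0},{"dx":0,"dy":0,"dz":0,"yaw":0},{"dx":0,"dy":0,"dz":0,"yaw":0}], "gripper": 0.075}}

```text
t: 34.7
eef_pos: [631.7, -254.6, 237.3]
tcp_rot: [3.142, -0.0, 0.375]
ft_force: [0.3, 0.3, 0.4]
opening: 0.787
grip_force: 0.0
```

Run:
```python
from h import *
c=cam('wrist');s=state();print(s['eef_pos'],np.degrees(s['tcp_rot'][2]))
for j in jars(c):print(j)
```

```text
[ 631.95293071 -254.7209355   238.16078772] 21.481038825755103
(np.int32(3329), np.float64(89.09145600082286), ((651.3974609375, -247.12567138671875), (79.65933227539062, 39.9294548034668), 21.644968032836914))
```

{"api": "arm_command", "payload": {"deltas": [{"dx":0,"dy":0,"dz":-0.03,"yaw":0},{"dx":0,"dy":0,"dz":-0.03,"yaw":0},{"dx":0,"dy":0,"dz":-0.03,"yaw":0},{"dx":0,"dy":0,"dz":-0.03,"yaw":0},{"dx":0,"dy":0,"dz":-0.025,"yaw":0},{"dx":0,"dy":0,"dz":-0.0125,"yaw":0},{"dx":0,"dy":0,"dz":0,"yaw":0},{"dx":0,"dy":0,"dz":0,"yaw":0}]}}

```text
t: 35.55
eef_pos: [632.0, -254.9, 80.8]
tcp_rot: [3.14, -0.001, 0.374]
ft_force: [0.1, 0.9, 0.4]
opening: 0.788
grip_force: 0.0
```

{"api": "arm_command", "payload": {"deltas": [{"dx":0,"dy":0,"dz":0,"yaw":0},{"dx":0,"dy":0,"dz":0,"yaw":0},{"dx":0,"dy":0,"dz":0,"yaw":0},{"dx":0,"dy":0,"dz":0,"yaw":0},{"dx":0,"dy":0,"dz":0,"yaw":0},{"dx":0,"dy":0,"dz":0,"yaw":0},{"dx":0,"dy":0,"dz":0,"yaw":0},{"dx":0,"dy":0,"dz":0,"yaw":0},{"dx":0,"dy":0,"dz":0,"yaw":0},{"dx":0,"dy":0,"dz":0,"yaw":0}], "gripper": 0.02}}

```text
t: 36.55
eef_pos: [631.3, -254.5, 79.2]
tcp_rot: [3.141, -0.0, 0.374]
ft_force: [1.1, 0.7, 2.6]
opening: 0.414
grip_force: 30.0
```

{"api": "arm_command", "payload": {"deltas": [{"dx":0,"dy":0,"dz":0.015,"yaw":0},{"dx":0,"dy":0,"dz":0.03,"yaw":0},{"dx":0,"dy":0,"dz":0.04,"yaw":0},{"dx":0,"dy":0,"dz":0.04,"yaw":0},{"dx":0,"dy":0,"dz":0.04,"yaw":0},{"dx":-0.01,"dy":0.005,"dz":0,"yaw":8},{"dx":-0.02,"dy":0.01,"dz":0,"yaw":8},{"dx":-0.02,"dy":0.01,"dz":0,"yaw":8},{"dx":-0.02,"dy":0.01,"dz":0,"yaw":8},{"dx":-0.02,"dy":0.01,"dz":0,"yaw":8},{"dx":-0.02,"dy":0.01,"dz":0,"yaw":8},{"dx":-0.012,"dy":0.0081,"dz":0,"yaw":8},{"dx":0,"dy":0,"dz":0,"yaw":8.5},{"dx":0,"dy":0,"dz":0,"yaw":0},{"dx":0,"dy":0,"dz":0,"yaw":0},{"dx":0,"dy":0,"dz":0,"yaw":0}]}}

```text
t: 38.15
eef_pos: [509.4, -191.4, 244.3]
tcp_rot: [3.141, 0.0, 1.496]
ft_force: [-0.1, -0.5, -1.6]
opening: 0.417
grip_force: 30.0
```

{"api": "arm_command", "payload": {"deltas": [{"dx":0,"dy":0,"dz":-0.02,"yaw":0},{"dx":0,"dy":0,"dz":-0.02,"yaw":0},{"dx":0,"dy":0,"dz":-0.02,"yaw":0},{"dx":0,"dy":0,"dz":-0.01,"yaw":0},{"dx":0,"dy":0,"dz":-0.01,"yaw":0},{"dx":0,"dy":0,"dz":-0.005,"yaw":0},{"dx":0,"dy":0,"dz":0,"yaw":0}]}}

```text
t: 38.85
eef_pos: [509.2, -191.3, 158.9]
tcp_rot: [-3.141, -0.0, 1.499]
ft_force: [-0.1, 0.8, -0.6]
opening: 0.416
grip_force: 30.0
```

{"api": "arm_command", "payload": {"deltas": [{"dx":0,"dy":0,"dz":-0.005,"yaw":0},{"dx":0,"dy":0,"dz":-0.005,"yaw":0},{"dx":0,"dy":0,"dz":-0.005,"yaw":0},{"dx":0,"dy":0,"dz":-0.005,"yaw":0},{"dx":0,"dy":0,"dz":-0.002,"yaw":0},{"dx":0,"dy":0,"dz":0,"yaw":0}]}}

```text
t: 39.45
eef_pos: [509.1, -191.3, 136.8]
tcp_rot: [-3.141, -0.0, 1.499]
ft_force: [-0.3, -0.4, -1.2]
opening: 0.417
grip_force: 30.0
```

{"api": "arm_command", "payload": {"deltas": [{"dx":0,"dy":0,"dz":-0.001,"yaw":0},{"dx":0,"dy":0,"dz":0,"yaw":0},{"dx":0,"dy":0,"dz":0,"yaw":0},{"dx":0,"dy":0,"dz":0,"yaw":0},{"dx":0,"dy":0,"dz":0.02,"yaw":0},{"dx":0,"dy":0,"dz":0.04,"yaw":0},{"dx":0,"dy":0,"dz":0.04,"yaw":0},{"dx":0.02,"dy":0,"dz":0,"yaw":0},{"dx":0.03,"dy":-0.01,"dz":0,"yaw":0},{"dx":0.03,"dy":-0.01,"dz":0,"yaw":0},{"dx":0.03,"dy":-0.01,"dz":0,"yaw":0},{"dx":0.03,"dy":-0.01,"dz":0,"yaw":0},{"dx":0.02,"dy":-0.0085,"dz":0,"yaw":0},{"dx":0,"dy":0,"dz":0,"yaw":0},{"dx":0,"dy":0,"dz":0,"yaw":0},{"dx":0,"dy":0,"dz":0,"yaw":0}], "gripper": 0.065}}

```text
t: 41.05
eef_pos: [668.5, -239.6, 236.3]
tcp_rot: [-3.141, -0.0, 1.499]
ft_force: [-0.2, 0.1, 0.8]
opening: 0.681
grip_force: 0.0
```

Run:
```python
from h import *
c=cam('wrist');s=state();print(s['eef_pos'],np.degrees(s['tcp_rot'][2]))
for j in jars(c):print(j)
t=cam('top');
for j in jars(t):print(j)
for j in jars(t,(470,560),(-220,-100),128,160,146):print('placed',j)
```

```text
[ 668.57249015 -239.56535159  236.48666025] 85.91437192511493
(np.int32(1625), np.float64(89.00700797808446), ((669.1840209960938, -238.3760528564453), (40.742469787597656, 39.641902923583984), 85.86170196533203))
```

{"api": "arm_command", "payload": {"deltas": [{"dx":0,"dy":0,"dz":-0.03,"yaw":0},{"dx":0,"dy":0,"dz":-0.03,"yaw":0},{"dx":0,"dy":0,"dz":-0.03,"yaw":0},{"dx":0,"dy":0,"dz":-0.03,"yaw":0},{"dx":0,"dy":0,"dz":-0.025,"yaw":0},{"dx":0,"dy":0,"dz":-0.0115,"yaw":0},{"dx":0,"dy":0,"dz":0,"yaw":0},{"dx":0,"dy":0,"dz":0,"yaw":0}]}}

```text
t: 41.95
eef_pos: [669.6, -240.0, 80.9]
tcp_rot: [3.14, 0.001, 1.499]
ft_force: [0.2, -0.5, -0.3]
opening: 0.681
grip_force: 0.0
```

{"api": "arm_command", "payload": {"deltas": [{"dx":0,"dy":0,"dz":0,"yaw":0},{"dx":0,"dy":0,"dz":0,"yaw":0},{"dx":0,"dy":0,"dz":0,"yaw":0},{"dx":0,"dy":0,"dz":0,"yaw":0},{"dx":0,"dy":0,"dz":0,"yaw":0},{"dx":0,"dy":0,"dz":0,"yaw":0},{"dx":0,"dy":0,"dz":0,"yaw":0},{"dx":0,"dy":0,"dz":0,"yaw":0},{"dx":0,"dy":0,"dz":0,"yaw":0}], "gripper": 0.02}}

```text
t: 42.85
eef_pos: [669.4, -239.9, 80.1]
tcp_rot: [3.141, 0.0, 1.499]
ft_force: [-0.7, 0.1, 5.7]
opening: 0.419
grip_force: 30.0
```

{"api": "arm_command", "payload": {"deltas": [{"dx":0,"dy":0,"dz":0.015,"yaw":0},{"dx":0,"dy":0,"dz":0.03,"yaw":0},{"dx":0,"dy":0,"dz":0.04,"yaw":0},{"dx":0,"dy":0,"dz":0.04,"yaw":0},{"dx":0,"dy":0,"dz":0.045,"yaw":0},{"dx":-0.02,"dy":0.01,"dz":0,"yaw":0},{"dx":-0.03,"dy":0.01,"dz":0,"yaw":0},{"dx":-0.03,"dy":0.01,"dz":0,"yaw":0},{"dx":-0.03,"dy":0.02,"dz":0,"yaw":0},{"dx":-0.03,"dy":0.02,"dz":0,"yaw":0},{"dx":-0.03,"dy":0.02,"dz":0,"yaw":0},{"dx":-0.03,"dy":0.0119,"dz":0,"yaw":0},{"dx":-0.03,"dy":0.01,"dz":0,"yaw":0},{"dx":-0.026,"dy":0,"dz":0,"yaw":0},{"dx":0,"dy":0,"dz":0,"yaw":0},{"dx":0,"dy":0,"dz":0,"yaw":0},{"dx":0,"dy":0,"dz":0,"yaw":0}]}}

```text
t: 44.55
eef_pos: [414.0, -128.2, 250.0]
tcp_rot: [3.141, 0.0, 1.499]
ft_force: [0.5, -0.6, -0.6]
opening: 0.414
grip_force: 30.0
```

Run:
```python
from h import *
s=state();print(s['eef_pos'],s['ft_force'],s['opening'],s['joints'].round(2))
c=cam('wrist');cv2.imwrite('pics/w9.png',c['bgr'])
```

```text
[ 414.01425236 -128.2341853   250.0054895 ] [ 0.51661372 -0.63511306 -0.62593484] 0.41428049244924703 [-0.45  0.2   1.98  0.    0.96 -0.38]
```

View pics/w9.png

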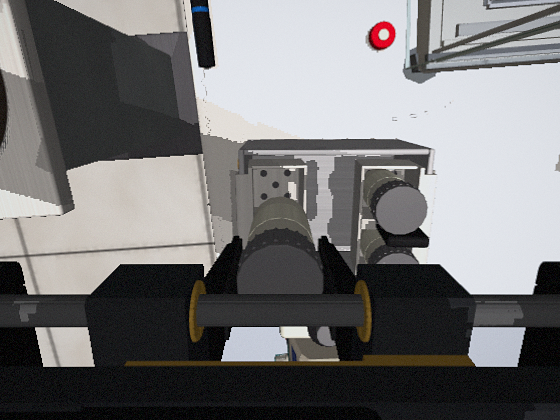

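The jar hangs at (280,230) over the near rack's left cell (277,183); jars 1 and 3 stand in the far rack at (400,205) and (390,262). Lower and release.

{"api": "arm_command", "payload": {"deltas": [{"dx":0,"dy":0.0005,"dz":-0.02,"yaw":0},{"dx":0,"dy":0,"dz":-0.02,"yaw":0},{"dx":0,"dy":0,"dz":-0.02,"yaw":0},{"dx":0,"dy":0,"dz":-0.01,"yaw":0},{"dx":0,"dy":0,"dz":-0.01,"yaw":0},{"dx":0,"dy":0,"dz":-0.01,"yaw":0},{"dx":0,"dy":0,"dz":0,"yaw":0}]}}

```text
t: 45.3
eef_pos: [413.1, -127.4, 158.8]
tcp_rot: [-3.14, -0.0, 1.499]
ft_force: [-0.0, -0.4, -1.2]
opening: 0.415
grip_force: 30.0
```

{"api": "arm_command", "payload": {"deltas": [{"dx":0,"dy":0,"dz":-0.005,"yaw":0},{"dx":0,"dy":0,"dz":-0.005,"yaw":0},{"dx":0,"dy":0,"dz":-0.005,"yaw":0},{"dx":0,"dy":0,"dz":-0.005,"yaw":0},{"dx":0,"dy":0,"dz":-0.002,"yaw":0},{"dx":0,"dy":0,"dz":0,"yaw":0}]}}

```text
t: 45.9
eef_pos: [413.1, -127.4, 137.4]
tcp_rot: [-3.141, -0.0, 1.499]
ft_force: [0.8, -0.9, -1.1]
opening: 0.417
grip_force: 30.0
```

{"api": "arm_command", "payload": {"deltas": [{"dx":0,"dy":0,"dz":-0.001,"yaw":0},{"dx":0,"dy":0,"dz":0,"yaw":0},{"dx":0,"dy":0,"dz":0,"yaw":0},{"dx":0,"dy":0,"dz":0,"yaw":0},{"dx":0,"dy":0,"dz":0,"yaw":0},{"dx":0,"dy":0,"dz":0.02,"yaw":0},{"dx":0,"dy":0,"dz":0.04,"yaw":0},{"dx":0,"dy":0,"dz":0.04,"yaw":0},{"dx":0,"dy":0,"dz":0.04,"yaw":0},{"dx":0,"dy":0,"dz":0.03,"yaw":0},{"dx":0.01,"dy":-0.03,"dz":0.03,"yaw":0},{"dx":0.01,"dy":-0.03,"dz":0.03,"yaw":0},{"dx":0.01,"dy":-0.03,"dz":0,"yaw":0},{"dx":0.011,"dy":-0.03,"dz":0,"yaw":0},{"dx":0,"dy":-0.022,"dz":0,"yaw":0},{"dx":0,"dy":0,"dz":0,"yaw":0},{"dx":0,"dy":0,"dz":0,"yaw":0}], "gripper": 0.065}}

```text
t: 47.6
eef_pos: [454.0, -269.3, 366.3]
tcp_rot: [-3.141, -0.001, 1.499]
ft_force: [0.7, 0.3, -0.4]
opening: 0.686
grip_force: 0.0
```

Run:
```python
from h import *
c=cam('wrist');s=state();print(s['eef_pos'],np.degrees(s['tcp_rot'][2]))
cv2.imwrite('pics/w10.png',c['bgr'])
P=cloud(c);x,y,z=[P[...,i] for i in range(3)]
m=(z>101)&(z<125)&(y<-250)&(y>-295)&(x>425)&(x<485);v,u=np.nonzero(m)
if m.sum(): print('key',m.sum(),np.percentile(z[m],[10,50,90]),cv2.minAreaRect(plane(c,np.c_[u,v],107)[:,:2].astype(np.float32)))
for a in ((470,560),(370,460)):
    for j in jars(c,a,(-225,-95),128,160,146): print('placed',j)
```

```text
[ 453.99658462 -268.83550372  366.56904447] 85.90926123710518
key 410 [104.34724809 105.9042416  106.97247362] ((452.7748107910156, -269.79290771484375), (26.580427169799805, 26.274553298950195), 85.80896759033203)
placed (np.int32(1805), np.float64(142.39922129255933), ((507.2435302734375, -144.554931640625), (40.40093994140625, 55.09800338745117), 6.6669769287109375))
placed (np.int32(1220), np.float64(142.86241348538434), ((504.23333740234375, -190.41522216796875), (39.42850875854492, 39.38639831542969), 75.15133666992188))
placed (np.int32(1450), np.float64(142.78282903314496), ((419.64984130859375, -130.23251342773438), (39.34342575073242, 40.60708236694336), 18.479907989501953))
placed (np.int32(355), np.float64(139.98195825820005), ((408.6022644042969, -156.66024780273438), (9.359155654907227, 33.04066848754883), 85.83983612060547))
```

View pics/w10.png

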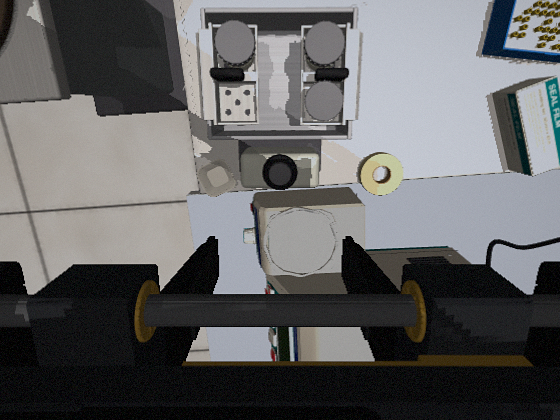

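All three jars stand in cells: (237,42), (325,42), (324,102). Tape (381,173) and boat (217,178) are undisturbed, and the key is at (279,172), centre (453,-270), top z≈107. Close the fingers and go down on the key.

{"api": "arm_command", "payload": {"deltas": [{"dx":-0.001,"dy":-0.0005,"dz":-0.03,"yaw":0},{"dx":0,"dy":0,"dz":-0.04,"yaw":0},{"dx":0,"dy":0,"dz":-0.04,"yaw":0},{"dx":0,"dy":0,"dz":-0.04,"yaw":0},{"dx":0,"dy":0,"dz":-0.03,"yaw":0},{"dx":0,"dy":0,"dz":-0.02,"yaw":0},{"dx":0,"dy":0,"dz":-0.02,"yaw":0},{"dx":0,"dy":0,"dz":0,"yaw":0},{"dx":0,"dy":0,"dz":0,"yaw":0},{"dx":0,"dy":0,"dz":0,"yaw":0},{"dx":0,"dy":0,"dz":0,"yaw":0},{"dx":0,"dy":0,"dz":0,"yaw":0},{"dx":0,"dy":0,"dz":0,"yaw":0},{"dx":0,"dy":0,"dz":0,"yaw":0}], "gripper": 0}}

```text
t: 49.05
eef_pos: [453.2, -270.0, 146.9]
tcp_rot: [3.141, 0.0, 1.499]
ft_force: [0.9, 0.6, 0.1]
opening: 0.001
grip_force: 0.0
```

{"api": "arm_command", "payload": {"deltas": [{"dx":0,"dy":0,"dz":-0.01,"yaw":0},{"dx":0,"dy":0,"dz":-0.006,"yaw":0},{"dx":0,"dy":0,"dz":0,"yaw":0}]}}

```text
t: 49.35
eef_pos: [452.8, -269.7, 129.4]
tcp_rot: [-3.14, -0.001, 1.499]
ft_force: [0.2, -0.2, 0.5]
opening: 0.005
grip_force: 0.0
```

{"api": "arm_command", "payload": {"deltas": [{"dx":0,"dy":0,"dz":-0.003,"yaw":0},{"dx":0,"dy":0,"dz":-0.003,"yaw":0},{"dx":0,"dy":0,"dz":-0.002,"yaw":0},{"dx":0,"dy":0,"dz":-0.001,"yaw":0},{"dx":0,"dy":0,"dz":0,"yaw":0}]}}

```text
t: 49.85
eef_pos: [453.3, -270.0, 121.7]
tcp_rot: [3.141, 0.0, 1.499]
ft_force: [-0.5, 0.4, 3.4]
opening: 0.006
grip_force: 2.0
```

{"api": "arm_command", "payload": {"deltas": [{"dx":0,"dy":0,"dz":-0.001,"yaw":0},{"dx":0,"dy":0,"dz":-0.001,"yaw":0},{"dx":0,"dy":0,"dz":-0.001,"yaw":0},{"dx":0,"dy":0,"dz":0,"yaw":0}]}}

```text
t: 50.25
eef_pos: [453.4, -270.1, 120.0]
tcp_rot: [3.14, 0.001, 1.5]
ft_force: [-4.9, 2.9, 20.1]
opening: 0.004
grip_force: 10.3
```

Bottomed out (20 N, after about 6 mm of travel). Hold briefly, then rise clear.

{"api": "arm_command", "payload": {"deltas": [{"dx":0,"dy":0,"dz":0,"yaw":0},{"dx":0,"dy":0,"dz":0,"yaw":0},{"dx":0,"dy":0,"dz":0,"yaw":0},{"dx":0,"dy":0,"dz":0,"yaw":0},{"dx":0,"dy":0,"dz":0.005,"yaw":0},{"dx":0,"dy":0,"dz":0.02,"yaw":0},{"dx":0,"dy":0,"dz":0.04,"yaw":0},{"dx":0,"dy":0,"dz":0.05,"yaw":0},{"dx":0,"dy":0,"dz":0.05,"yaw":0},{"dx":0,"dy":0,"dz":0.05,"yaw":0},{"dx":0,"dy":0,"dz":0.03,"yaw":0},{"dx":0,"dy":0,"dz":0,"yaw":0},{"dx":0,"dy":0,"dz":0,"yaw":0}]}}

```text
t: 51.55
eef_pos: [453.1, -269.8, 363.3]
tcp_rot: [3.141, 0.0, 1.5]
ft_force: [-0.5, -0.4, -1.1]
opening: 0.004
grip_force: 0.0
```

Run:
```python
from h import *
c=cam('wrist');print(state()['eef_pos'])
P=cloud(c);x,y,z=[P[...,i] for i in range(3)]
m=(z>99)&(z<125)&(y<-250)&(y>-295)&(x>425)&(x<485);print('key',m.sum(),np.percentile(z[m],[10,50,90]))
for a in ((470,560),(370,460)):
    for j in jars(c,a,(-225,-95),128,160,146): print('placed',j)
```

```text
[ 452.88882532 -269.70142847  362.46770352]
key 423 [104.29975116 105.86971225 106.85567898]
placed (np.int32(3093), np.float64(142.66701453672187), ((507.2807922363281, -163.7753448486328), (92.8054428100586, 44.07382583618164), 87.98755645751953))
placed (np.int32(1483), np.float64(142.78495025341533), ((419.62506103515625, -130.4247589111328), (39.58578872680664, 40.494869232177734), 23.7254638671875))
placed (np.int32(358), np.float64(139.94438586221588), ((408.3670654296875, -156.77845764160156), (9.265727043151855, 32.79279327392578), 85.8925552368164))
```

```bash
python3 -c "from cell import job_done; print(job_done())"
```

```text
the job is handed in; nothing more can be done
None
```

I handed in the job at about 52 s of robot time: both racks hang in the bath, the three jars I found stand in cells, and the start key was pressed fully down and came back up; the judge gave no verdict.

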